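# Open the squeeze-tab sample canister

## Robot

A 6-joint arm with a two-finger parallel gripper is mounted at the origin on the work surface. World frame = base frame: x ahead of the robot, y to its left, z up, the work surface at z = 0. Lengths are in mm, angles in rad, forces in N, time in s.
With the tool pointing down it reaches from about 275 to 1000 mm from the base axis. Payload 8.4 kg.
Tool frame: the origin (TCP) lies at the very end of the fingers, on their centre line; the grasp point (between the pads) lies 19 mm behind it; z points along the fingers, y is the direction in which the jaws open and shut (so a half turn about z gives the same grasp; the last joint's range is limited). The gripper opens to 85 mm and grips with 20 to 120 N. Pads are 22 mm wide; open, the fingers measure 114 mm over their backs; the gripper's body (76 mm by 85 mm) begins 54 mm behind the grasp point. The pads swing forward as they close: fully open they stand 13 mm farther back than shut.
Start: joints at [-1.347, 0.353, 1.633, -0, 1.155, -0.002], TCP at [139.927, -609.137, 231.281] pointing down, gripper open.
Joint ranges: [-2.63, 2.63], [-0.92, 2.1], [0.06, 2.66], [-1.3, 4.44], [0, 2.69], [-3.02, 3.02]. Speed limits (rad/s): [2.22, 2.22, 2.79, 3.14, 3.14, 3.14].

## Interface

Orientations are given as [roll, pitch, yaw] about the fixed x, y, z axes, in that order (R = Rz(yaw) Ry(pitch) Rx(roll)).
In Python, from rig import sense, grab_frame, sign_off, masks_of gives the robot as it stands. The module is installed in compiled form; this text tells all that it offers.
- The arm moves only by the shell command python3 -m inch 'ROWS' [FORCE]. ROWS is JSON, a list of rows, each an object of numbers: "gripper": the finger opening in m, from 0 to 0.0854; "tx", "ty", "tz": the shift along the tool's x, y, z in m; "spin": the turn about the tool's z in degrees. In form: [{"gripper": .., "tx": .., "ty": .., "tz": .., "spin": ..}, ...]. A call has exactly 8 rows; each row shifts and turns the commanded pose from where the row before left it, along the tool's axes as they then stand; what a row does not reach is not made up. A row lasts 1/10 s, in which the tool goes at most 50 mm and 8.59 degrees, less where a joint would pass 70% of its speed; a pose out of reach is approached as far as the arm can. A call is refused whole if a number of a shift passes 0.05 or a number of a turn 8.59, either way. A call with a gripper value outside its range is refused whole. The fingers move at their own pace and stop on an object; FORCE is the grip in N (left out, the last holds). Time passes only in rows, so rows that do not move let the fingers close, or fill a call up. It gives the time, the measured TCP pose, the force and the opening at its end, in the units of the state.
- sense(): the state, without advancing time (a new reading comes with each control period).
- grab_frame(name): name is "scene" or "top" or "wrist"; returns a dict with "pixels" (384x512x3 uint8, red, green, blue), "K" (3x3 intrinsics, pixels), "extrinsics" (4x4, takes a point from camera to world coordinates). Camera axes: x right, y down, z forward; pixel columns grow to the right and rows downward; lengths in mm; the calibration is good to about 2 mm. A picture is of the moment at which its call begins. There is no depth.
- sign_off(): hands the job in, once; it reports no verdict.
Trained networks look in the newest picture that a camera, given by its name, has taken for a name from the list of things; names that differ only in an ending like _2 or _b are one class to them, and where a whole thing is asked for, a point or a joint stands for the part that bears it (a point fixed in the world has none). Each returns a list of dicts, best first, with "conf" (0 to 1); they miss things now and then, are a little off and sometimes report something else, mostly with a low value. They report only what shows in the picture. A call takes as long as a camera call. They do not tell look-alikes from the thing itself.
- masks_of(camera, target): "pixels" (384x512 bool, what is visible of it) and "centre" ([row, column] in pixels, amid what is visible of it).
The state is a dict: "clock": time; "qpos": joint angles; "qvel": joint speeds; "joint_efforts": joint torques, N m; "eef_pos": TCP position; "tcp_rot": TCP orientation; "contact_force": force on the tool from outside, world axes, zero at the start; "wrist_torque": the same for the moment, N m; "opening": opening from 0.0 (shut) to 1.0 (fully open).
Only numpy, scipy, OpenCV 4.12 (cv2) and the standard library are available. Lean on these libraries where they do the work, as an engineer would, in place of code of your own. Each camera call takes 0.05 s, during which the arm holds its last target.

## Task

Open the steel sample canister: squeeze the two tabs of its black cap together, keep them squeezed and turn the cap anticlockwise (seen from above) until you feel it come up against its stop, ease it back a touch, then lift it straight off and set it down gently, upright, near the middle of the white tile, and let go. The canister is only lightly held, so do not wrench it round in its holder or pull it up out of it, and leave the dish, rubber bulb, tube rack and ring clamp where they are.

Things in the scene. Friction and masses are not known exactly. Their poses are not given: they have to be found in the camera images.
- cap: Black bayonet cap, 43 mm across, 38 mm high, about 125 g, with an upright squeeze tab on its +y and its -y side. Origin: centre of its underside, 74 mm above the table when seated; z up along its axis; its axes are then parallel to the holder's. Both tabs squeezed, it turns freely, but anticlockwise only to a hard stop. About 2 mm sideways play on the neck.
- tabs_mid (a point): Point on the cap's axis 29 mm above its underside, midway between the tabs. Tabs: flat plates 22 mm wide (along cap x), 5 mm thick, 8 to 42 mm above the cap's underside; outer faces look along cap +y and -y, 66 mm apart, 55 mm when fully squeezed. Below, each tab has a foot 5 mm high reaching 38.5 mm from the axis; it locks in a notch of the rim.
- cap_axis (a point): Centre of the cap's top face, 36 mm above its underside. The hard stop lies 24 to 83 degrees anticlockwise of the start, differently each time; it and the lugs that hold the cap down are inside and cannot be seen. It lifts only within about 7 degrees of the stop; pressed against the stop it binds, so ease back 2 to 4 degrees first.
- tab_a (a joint): How far the tab on the cap's +y side is squeezed in, m: 0 out, 0.0055 fully in (end of travel). Spring: 6 N to start, 14 N fully in. Its foot is clear of the notch from about 0.0045.
- tab_b (a joint): The same for the tab on the cap's -y side.
- holder: Fixed holder: steel foot plate 110 x 110 x 12 mm with a low aluminium cup 96 mm across. Origin: centre of its underside on the table, z up. The steel canister, 84 mm across, stands upright on its centre; its shoulder is 70 mm above the table.
- neck_top (a point): Centre of the top of the canister's neck (21 mm across), 104 mm above the table, inside the cap. A freed cap must rise 35 mm to be clear of the neck.
- rim_mid (a point): Centre of the canister's rim, at the height of the rim's top: 80 mm above the table, 6 mm above the seated cap's underside. Rim: 69 mm inside, 81 mm outside diameter, with a 12 mm notch for each tab's foot. Keep fingertips at least 7 mm above the seated cap's underside.
- can_twist (a joint): angle by which the canister has turned in its holder, rad, 0 at the start, anticlockwise from above positive. Held by friction: it gives way at a torque of about 0.6 N m and stays where it is turned. More than 0.08 either way is a failure.
- can_lift (a joint): height by which the canister has been pulled up in its holder, m, 0 at the start. It gives way at a pull of about 16 N and stays. More than 0.004 is a failure.
- tile: Fixed white ceramic tile, 130 x 130 x 8 mm, flat. Origin: centre of its underside on the table; its top is 8 mm above the origin.
- dish: Bystander: white ceramic evaporating dish, 84 mm across, 30 mm high. Origin: centre of its underside.
- bulb: Bystander: green rubber bulb standing on its flat end, 60 mm across, 90 mm high. Origin: centre of its underside.
- tube_rack: Bystander: small wooden rack, 50 x 100 mm, with two corked glass tubes, 130 mm high in all. Origin: centre of its underside.
- ring_clamp: Bystander: chrome ring clamp lying flat, ring 100 mm across, 20 mm high, stem 105 mm long to its -x side. Origin: centre of the ring, on the table.
Things that resemble listed ones, but are neither listed nor needed, are in the scene too. What is meant by the holder is not green, red or turquoise, and is the smaller of those in its own colour.

How it is judged (in metres and radians):
On the way, in this order (a step that is already met when the one before it is completed fails the run):
1. with both tabs squeezed in, the cap has been turned more than 14 degrees while still down on the canister (angle between the x axis of cap and the x axis of holder, either way round above 0.25 rad and value of joint each of tab_a, tab_b above 0.003 m and z of cap in the frame of holder below 0.079 m and horizontal distance between cap and holder below 0.006 m), for 0.1 s.
2. the cap has been lifted clear of the canister's neck (z of cap in the frame of holder above 0.106 m), for 0.05 s.
At the end, for the whole second after the job is handed in: The cap stands upright (within 6 degrees), at rest and released on the white tile, its centre within 35 mm of the tile's centre; the canister is still in its holder, turned less than 0.08 rad and raised less than 4 mm (horizontal distance between cap and tile below 0.035 m and z of cap in the frame of tile between 0.004 and 0.012 m and angle between cap's own z axis and vertical below 0.1 rad and linear speed of cap below 0.02 m/s and contact force between cap and the fingers below 0.1 N and value of joint can_twist between -0.08 and 0.08 rad and value of joint can_lift below 0.004 m); the robot touches nothing.
It fails at once if the canister is wrenched round in its holder by more than 0.08 rad (value of joint can_twist above 0.08 rad or value of joint can_twist below -0.08 rad).
It fails at once if the canister is pulled up by more than 4 mm (value of joint can_lift above 0.004 m).
It fails at once if the cap is dropped or pressed onto the tile with more than 60 N (contact force between cap and tile above 60 N).
It fails at once if a bystander is moved by more than 20 mm (distance of any of dish, bulb, tube_rack, ring_clamp from where it was at the start of the episode above 0.02 m).
It also fails if it takes over 70 s, if anything falls off the work surface, if the arm or the gripper's body presses on something with over 40 N, if the wrist force passes 120 N, or if a joint passes its speed limit or range.

## Working session

There is one attempt and no reset: what is moved stays moved. The work goes in short steps, Python scripts to look and compute and a shell command to move; the robot and the scene stay as the last step left them, time stands still between calls to the robot, and variables do not carry over. Pictures are saved under pics/ and viewed, and the job is handed in when it is done.

```bash
mkdir -p pics; cat > h.py <<'E'
import numpy as np, cv2
from rig import sense, grab_frame, sign_off, masks_of
def save(n,f,crop=None,s=1):
    im=cv2.cvtColor(f["pixels"],cv2.COLOR_RGB2BGR)
    if crop: r0,r1,c0,c1=crop; im=im[r0:r1,c0:c1]
    if s!=1: im=cv2.resize(im,None,fx=s,fy=s,interpolation=cv2.INTER_CUBIC)
    cv2.imwrite("pics/"+n+".png",im)
def proj(f,P):
    E=np.linalg.inv(f["extrinsics"]);P=np.atleast_2d(np.array(P,float));c=P@E[:3,:3].T+E[:3,3];u=c@np.array(f["K"]).T
    return u[:,:2]/u[:,2:]   # col,row
def back(f,col,row,z):
    E=np.array(f["extrinsics"]);d=E[:3,:3]@np.linalg.solve(f["K"],[col,row,1.]);o=E[:3,3]
    return o+d*(z-o[2])/d[2]
E
python3 - <<'E'
from h import *
print(sense())
for n in("scene","top","wrist"):
    f=grab_frame(n);save(n+"0",f,s=1.5);print(n,np.round(f["K"],1).tolist(),np.round(f["extrinsics"],3).tolist())
    for t in("cap","holder","tile","tab_a","dish","bulb","tube_rack","ring_clamp"):
        print(t,[(round(m["conf"],2),np.round(m["centre"]).tolist(),int(m["pixels"].sum())) for m in masks_of(n,t)])
E
```

```text
{'clock': 0.0, 'qpos': array([-1.34742254e+00,  3.53643527e-01,  1.63416958e+00,  5.69466230e-06,
        1.15518099e+00, -2.39880174e-03]), 'qvel': array([ 0.00097123, -0.00111134, -0.00073194,  0.00029115,  0.00052802,
        0.00206891]), 'joint_efforts': array([ 9.32535731e-04, -6.05252624e+01, -3.42071199e+01,  3.48791605e-05,
        9.49213689e-03, -2.19747608e-05]), 'eef_pos': array([ 139.80594449, -608.65950708,  230.54939652]), 'tcp_rot': array([-3.14019123e+00, -8.56839511e-06,  2.25770282e-01]), 'contact_force': array([-0.28585667, -0.0383488 , -0.37148534]), 'wrist_torque': array([-0.01924284, -0.00159435,  0.05345603]), 'opening': 1.0014620172792597}
scene [[417.3, 0.0, 251.0], [0.0, 417.3, 182.2], [0.0, 0.0, 1.0]] [[0.777, 0.418, -0.471, 1120.236], [0.629, -0.532, 0.566, -798.367], [-0.014, -0.736, -0.677, 960.303], [0.0, 0.0, 0.0, 1.0]]
cap [(0.55, [188.0, 236.0], 290)]
holder [(0.9, [283.0, 98.0], 3746), (0.83, [198.0, 365.0], 1251), (0.77, [162.0, 239.0], 944), (0.67, [190.0, 154.0], 2219), (0.61, [212.0, 237.0], 931)]
tile [(0.91, [173.0, 301.0], 992)]
tab_a []
di
[... 396 characters left out ...]
)]
holder [(0.81, [228.0, 391.0], 1877), (0.78, [117.0, 185.0], 955), (0.77, [201.0, 259.0], 854), (0.74, [274.0, 294.0], 1820), (0.62, [241.0, 208.0], 966)]
tile [(0.96, [186.0, 188.0], 1270)]
tab_a []
dish [(0.6, [131.0, 240.0], 379)]
bulb [(0.59, [210.0, 335.0], 249)]
tube_rack [(0.92, [173.0, 114.0], 556), (0.53, [201.0, 261.0], 769)]
ring_clamp [(0.92, [134.0, 320.0], 274)]
wrist [[266.3, 0.0, 251.5], [0.0, 266.3, 188.1], [0.0, 0.0, 1.0]] [[0.224, -0.941, -0.253, 203.828], [-0.975, -0.216, -0.058, -593.933], [0.0, 0.26, -0.966, 374.625], [0.0, 0.0, 0.0, 1.0]]
cap []
holder [(0.8, [9.0, 269.0], 1967), (0.63, [40.0, 22.0], 3290)]
tile []
tab_a []
dish []
bulb []
tube_rack []
ring_clamp []
```

View pics/scene0.png

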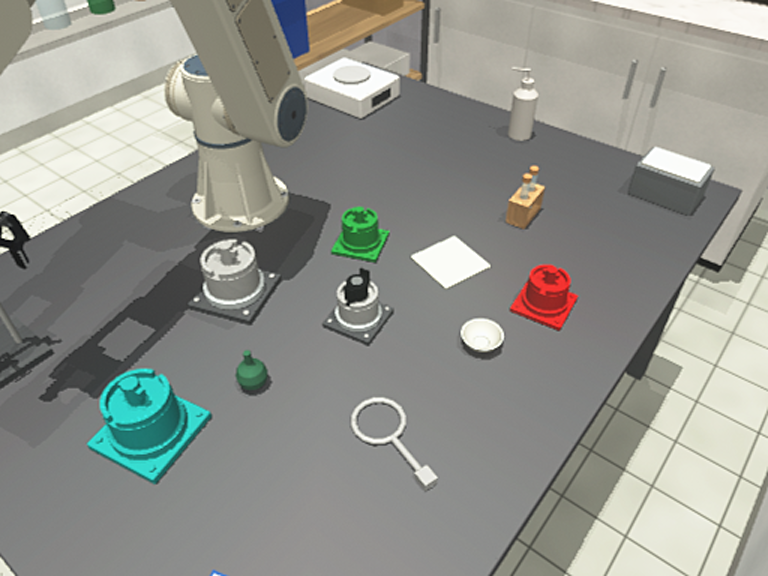

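View pics/top0.png

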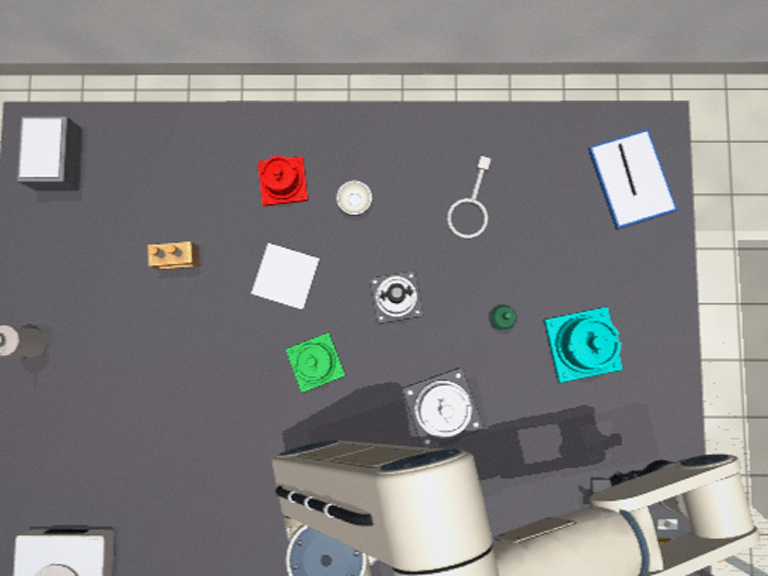

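Holder-like things in the top picture (original pixels, col,row): turquoise (391,228), green (208,241), red (185,117), big grey (294,274), small grey (264,198). The small grey one with the black cap fits: not coloured, and the smaller of the two greys. I'll check it in an enlarged crop.

```bash
python3 - <<'E'
from h import *
f=grab_frame("top");save("crop1",f,(165,230,225,300),8)
g=grab_frame("scene");save("crop2",g,(165,240,205,275),8)
for z,n in((0,"base"),(12,"plate"),(104,'t'),(110,"captop")): print(n,back(f,264,196,z).round(1),back(g,236,190,z).round(1))
m=masks_of("top","tile")[0]["pixels"].astype(np.uint8)
c=max(cv2.findContours(m,0,2)[0],key=cv2.contourArea);print(cv2.minAreaRect(c));(a,b),_,_=cv2.minAreaRect(c);print("tile top",back(f,a,b,8))
m=masks_of("scene","tile")[0]["pixels"].astype(np.uint8)
c=max(cv2.findContours(m,0,2)[0],key=cv2.contourArea);q=cv2.minAreaRect(c);ap=cv2.approxPolyDP(c,6,True)[:,0]
P=[back(g,*p,8)for p in ap];print("tile scene",np.round(P),np.mean(P,0))
for t in("dish","bulb","tube_rack","ring_clamp"):
    r,c=masks_of("top",t)[0]["centre"];print(t,back(f,c,r,20).round())
E
```

```text
base [ 517.8 -131.5    0. ] [436.4 -55.6  -0. ]
plate [ 516.5 -131.3   12. ] [445.  -64.9  12. ]
t [ 506.8 -130.1  104. ] [ 510.5 -136.   104. ]
captop [ 506.1 -130.1  110. ] [ 514.8 -140.7  110. ]
((190.24391174316406, 183.8048858642578), (36.730953216552734, 37.770511627197266), 17.650123596191406)
tile top [560.21942734 133.43837647   8.        ]
tile scene [[526. 209.   8.]
 [487.  95.   8.]
 [606.  55.   8.]
 [642. 177.   8.]] [565.12653849 133.69318054   8.        ]
dish [760. -27.  20.]
bulb [ 460. -378.   20.]Traceback (most recent call last):
  File "<stdin>", line 11, in <module>
IndexError: list index out of range
```

View pics/crop1.png

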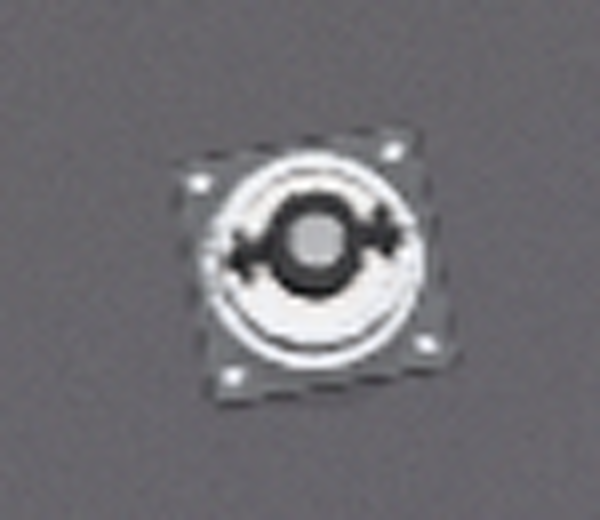

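View pics/crop2.png

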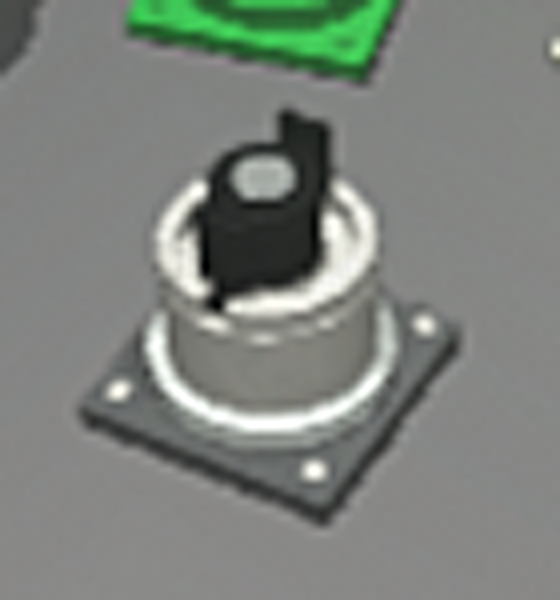

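The small grey holder with the black cap is confirmed (top crop centre at about col 264, row 196). Its tabs lie roughly along world y, at a yaw of about 10°. Next I move above it for a wrist view.

```bash
python3 -m inch '[{"tx":0.029,"ty":-0.024},{"tx":0.029,"ty":-0.024},{"tx":0.029,"ty":-0.024},{"tx":0.029,"ty":-0.024},{"tx":0.029,"ty":-0.024},{"tx":0.029,"ty":-0.024},{"tx":0.029,"ty":-0.024},{"tx":0.029,"ty":-0.024}]' && python3 -m inch '[{"tx":0.029,"ty":-0.024},{"tx":0.029,"ty":-0.024},{"tx":0.029,"ty":-0.024},{"tx":0.029,"ty":-0.024},{"tx":0.029,"ty":-0.024},{"tx":0.029,"ty":-0.024},{"tx":0.029,"ty":-0.024},{"tx":0.010,"ty":-0.010}]'; python3 - <<'E'
from h import *
s=sense();print(s["eef_pos"],s["tcp_rot"],s["qpos"])
f=grab_frame("wrist");save("w1",f,s=1.5);print(np.round(f["extrinsics"],3).tolist())
for t in("cap","tab_a","holder"):
    print(t,[(round(m["conf"],2),np.round(m["centre"]).tolist(),int(m["pixels"].sum())) for m in masks_of("wrist",t)])
E
```

```text
[ 139.93259272 -609.12737534  231.26233789] [-3.14151728e+00  7.17617583e-07  2.25822370e-01] [-1.34738741e+00  3.53039820e-01  1.63338540e+00 -9.83205062e-07
  1.15524281e+00 -2.41305891e-03]
[[0.224, -0.941, -0.253, 203.828], [-0.975, -0.216, -0.058, -593.934], [0.0, 0.26, -0.966, 374.611], [0.0, 0.0, 0.0, 1.0]]
cap []
tab_a []
holder [(0.94, [39.0, 22.0], 3328), (0.72, [8.0, 268.0], 1991)]$[0]: bad value
```

View pics/w1.png

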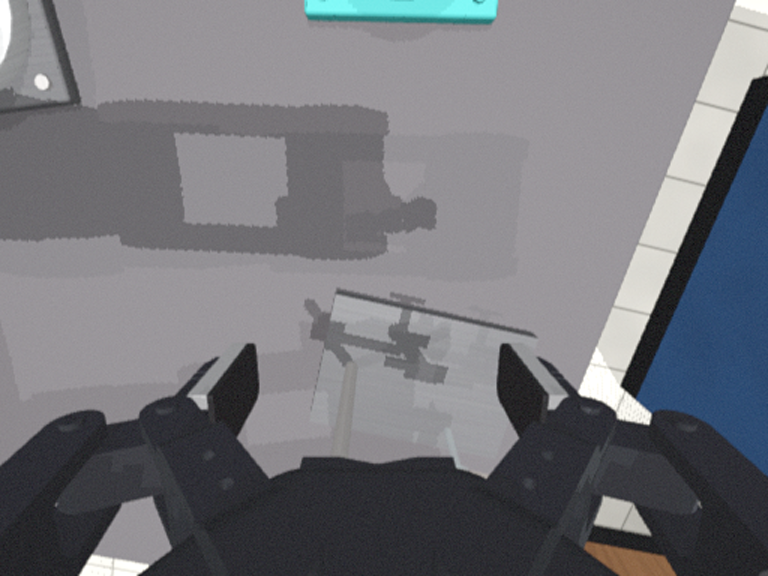

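All five keys are needed in every row; the wrist picture shows the start position still (turquoise holder at the top edge). Now with all the keys.

```bash
python3 -m inch '[{"gripper":0.085,"tx":0.029,"ty":-0.024,"tz":0,"spin":0},{"gripper":0.085,"tx":0.029,"ty":-0.024,"tz":0,"spin":0},{"gripper":0.085,"tx":0.029,"ty":-0.024,"tz":0,"spin":0},{"gripper":0.085,"tx":0.029,"ty":-0.024,"tz":0,"spin":0},{"gripper":0.085,"tx":0.029,"ty":-0.024,"tz":0,"spin":0},{"gripper":0.085,"tx":0.029,"ty":-0.024,"tz":0,"spin":0},{"gripper":0.085,"tx":0.029,"ty":-0.024,"tz":0,"spin":0},{"gripper":0.085,"tx":0.029,"ty":-0.024,"tz":0,"spin":0}]' && python3 -m inch '[{"gripper":0.085,"tx":0.029,"ty":-0.024,"tz":0,"spin":0},{"gripper":0.085,"tx":0.029,"ty":-0.024,"tz":0,"spin":0},{"gripper":0.085,"tx":0.029,"ty":-0.024,"tz":0,"spin":0},{"gripper":0.085,"tx":0.029,"ty":-0.024,"tz":0,"spin":0},{"gripper":0.085,"tx":0.029,"ty":-0.024,"tz":0,"spin":0},{"gripper":0.085,"tx":0.029,"ty":-0.024,"tz":0,"spin":0},{"gripper":0.085,"tx":0.015,"ty":-0.015,"tz":0,"spin":0},{"gripper":0.085,"tx":0,"ty":0,"tz":0,"spin":0}]'; python3 - <<'E'
from h import *
s=sense();print(s["eef_pos"],s["tcp_rot"],s["qpos"])
f=grab_frame("wrist");save("w2",f,s=1.5);print(np.round(f["extrinsics"],3).tolist())
for t in("cap","tab_a","holder"):
    print(t,[(round(m["conf"],2),np.round(m["centre"]).tolist(),int(m["pixels"].sum())) for m in masks_of("wrist",t)])
E
```

```text
clock: 2.7
eef_pos: [323.8, -368.9, 231.5]
tcp_rot: [3.141, -0.0, 0.226]
contact_force: [0.9, -0.6, 1.1]
opening: 0.999
clock: 3.5
eef_pos: [472.9, -170.9, 231.4]
tcp_rot: [-3.141, -0.001, 0.229]
contact_force: [0.5, 0.1, 0.7]
opening: 0.995
[ 472.9301431  -170.88119052  231.37675643] [-3.14139026e+00 -6.67288135e-04  2.28592731e-01] [-3.50074680e-01  1.61903650e-01  1.88997999e+00  6.02953096e-04
  1.08926113e+00  9.91849716e-01]
[[0.227, -0.941, -0.253, 536.715], [-0.974, -0.219, -0.059, -155.532], [-0.0, 0.259, -0.966, 374.751], [0.0, 0.0, 0.0, 1.0]]
cap [(0.69, [137.0, 219.0], 2031)]
tab_a [(0.82, [130.0, 187.0], 188), (0.73, [139.0, 253.0], 159)]
holder [(0.73, [213.0, 66.0], 8038), (0.72, [284.0, 264.0], 4095), (0.68, [258.0, 484.0], 4603), (0.67, [117.0, 233.0], 4925), (0.49, [120.0, 226.0], 2671)]
```

View pics/w2.png

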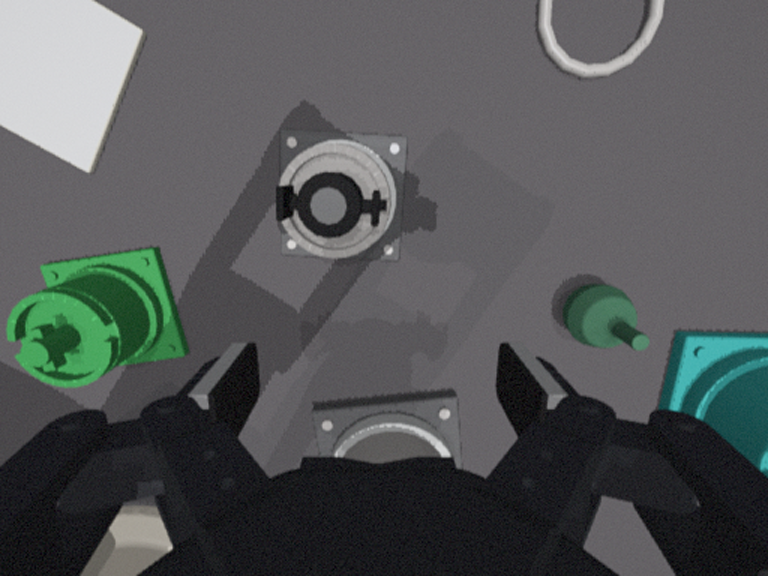

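The wrist view shows the cap at about (219,137), with its tabs at (190,135) and (251,138). I'll enlarge and compute.

```bash
python3 - <<'E'
from h import *
f=grab_frame("wrist");save("w3",f,(80,180,180,280),6)
for t in("cap","tab_a","holder"):
  for m in masks_of("wrist",t)[:4]:
    ys,xs=np.where(m["pixels"]);print(t,round(m["conf"],2),m["centre"],xs.min(),xs.max(),ys.min(),ys.max())
    if t=='tab_a':print(back(f,m["centre"][1],m["centre"][0],116))
print(back(f,219.3,136.7,110))
im=f["pixels"][80:180,180:280].astype(int)
# screws: bright pixels of plate
E
```

```text
cap 0.9 [137.2, 216.9] 182 255 112 156
cap 0.53 [209.8, 398.7] 374 431 187 231
cap 0.18 [48.8, 41.4] 0 94 0 113
tab_a 0.74 [136.1, 247.8] 245 256 125 148
[ 516.49571677 -159.00901849  116.        ]
tab_a 0.71 [40.7, 394.4] 356 439 0 49
[ 625.29413797 -265.98258936  116.        ]
tab_a 0.67 [131.0, 182.8] 181 193 121 145
[507.34275006 -97.74003039 116.        ]
holder 0.97 [215.4, 62.6] 2 124 164 256
holder 0.86 [117.3, 235.0] 186 268 85 172
holder 0.66 [133.8, 218.6] 181 255 112 156
holder 0.6 [254.9, 482.4] 438 511 219 317
[ 509.27303973 -131.98773091  110.        ]
```

View pics/w3.png

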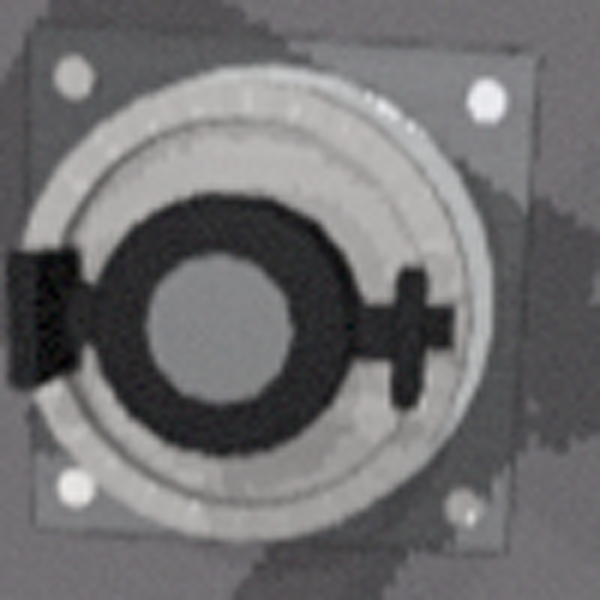

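```bash
python3 - <<'E'
from h import *
f=grab_frame("wrist")
a=back(f,184.3,133.,116);b=back(f,248.5,136.2,116);d=a-b
print(a,b,(a+b)/2,np.linalg.norm(d),np.degrees(np.arctan2(-d[0],d[1])))
print(back(f,216.7,134.7,110),back(f,216.7,134.7,112))
sc=np.array([(75,77),(487,101),(463,508),(77,488)])/6+180-np.array([0,100])
S=np.array([back(f,*p,14) for p in sc]);print(S.round(1),S.mean(0))
d=S[0]-S[1];print(np.degrees(np.arctan2(-d[0],d[1])));d=S[3]-S[2];print(np.degrees(np.arctan2(-d[0],d[1])))
s=sense();print(s["eef_pos"],np.degrees(s["tcp_rot"]))
E
```

```text
[506.01376152 -99.48830902 116.        ] [ 516.70608051 -159.77088944  116.        ] [ 511.35992101 -129.62959923  116.        ] 61.223485589961435 10.057946133360582
[ 510.7699079  -129.21804953  110.        ] [ 510.95433157 -129.43843519  112.        ]
[[ 546.7  -78.5   14. ]
 [ 561.6 -165.2   14. ]
 [ 474.6 -180.3   14. ]
 [ 459.6  -93.6   14. ]] [ 510.61817314 -129.42564794   14.        ]
9.708727052776274
9.864960905786864
[ 471.33873263 -173.42589272  231.33333289] [ 1.79996874e+02 -1.71089875e-03  1.28699811e+01]
```

The tab tops are 61.2 mm apart (61 expected), the cap centre from them is (511.4,-129.6), and the screws give a holder centre of (510.6,-129.4) with a yaw of 9.8°. These all agree. I go over it and partly down.

```bash
python3 -m inch '[{"gripper":0.085,"tx":0.008,"ty":-0.0057,"tz":0.007,"spin":0},{"gripper":0.085,"tx":0.008,"ty":-0.0057,"tz":0.007,"spin":0},{"gripper":0.085,"tx":0.008,"ty":-0.0057,"tz":0.007,"spin":0},{"gripper":0.085,"tx":0.008,"ty":-0.0057,"tz":0.007,"spin":0},{"gripper":0.085,"tx":0.008,"ty":-0.0057,"tz":0.007,"spin":0},{"gripper":0.085,"tx":0.008,"ty":-0.0057,"tz":0.007,"spin":0},{"gripper":0.085,"tx":0,"ty":0,"tz":0,"spin":3.0},{"gripper":0.085,"tx":0,"ty":0,"tz":0,"spin":0}]' ; python3 - <<'E'
from h import *
f=grab_frame("wrist");save("w4",f,s=1.5)
s=sense();p=s["eef_pos"];y=s["tcp_rot"][2];print(p,np.degrees(y))
d=np.array([510.9,-129.5])-p[:2];print("tx",d@[np.cos(y),np.sin(y)],"ty",d@[np.sin(y),-np.cos(y)])
print(s["contact_force"],s["wrist_torque"])
E
```

```text
clock: 4.75
eef_pos: [511.1, -128.1, 188.6]
tcp_rot: [-3.141, 0.001, 0.173]
contact_force: [0.4, -0.1, 0.3]
opening: 0.997
[ 510.96896332 -128.28022173  188.87044363] 10.016338835153482
tx -0.280067010919003 ty 1.1891919245204468
[-0.22928244 -0.16727211  0.23663288] [-0.01419759 -0.00342374  0.02193019]
```

View pics/w4.png

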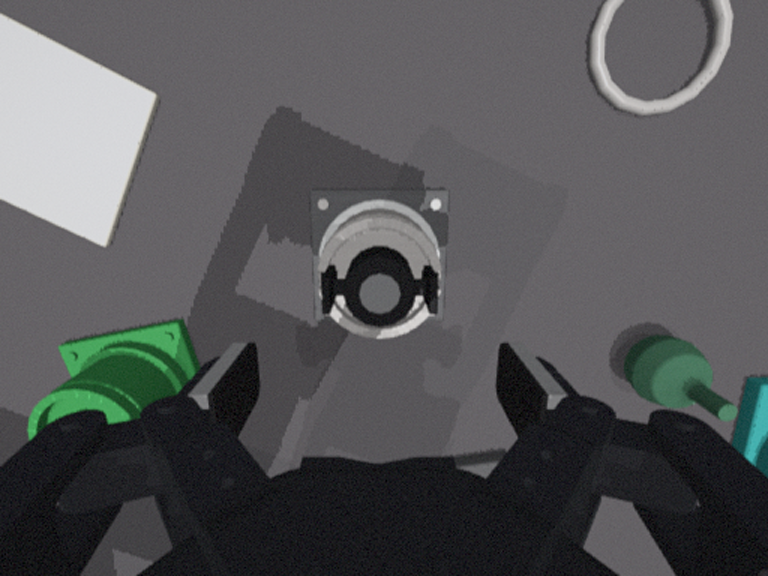

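The cap is centred between the fingers (tabs at cols 328 and 431, fingers at 258 and 498 in the 1.5× picture), with about 1.2 mm of ty left. Descending.

```bash
python3 -m inch '[{"gripper":0.085,"tx":0,"ty":0.0012,"tz":0.015,"spin":0},{"gripper":0.085,"tx":0,"ty":0,"tz":0.015,"spin":0},{"gripper":0.085,"tx":0,"ty":0,"tz":0.015,"spin":0},{"gripper":0.085,"tx":0,"ty":0,"tz":0.015,"spin":0},{"gripper":0.085,"tx":0,"ty":0,"tz":0.015,"spin":0},{"gripper":0.085,"tx":0,"ty":0,"tz":0.015,"spin":0},{"gripper":0.085,"tx":0,"ty":0,"tz":0.010,"spin":0},{"gripper":0.085,"tx":0,"ty":0,"tz":0,"spin":0}]' ; python3 - <<'E'
from h import *
f=grab_frame("wrist");save("w5",f,s=1.5)
g=grab_frame("scene");save("s5",g,(140,250,180,300),6)
s=sense();p=s["eef_pos"];y=s["tcp_rot"][2];print(p,np.degrees(y))
d=np.array([510.9,-129.5])-p[:2];print("tx",d@[np.cos(y),np.sin(y)],"ty",d@[np.sin(y),-np.cos(y)])
print(s["contact_force"],s["wrist_torque"])
E
```

```text
clock: 5.6
eef_pos: [510.2, -129.7, 88.2]
tcp_rot: [-3.141, 0.002, 0.174]
contact_force: [-0.0, 0.6, 0.2]
opening: 0.994
[ 511.1944499  -129.96053415   89.53672905] 9.955019743703469
tx -0.21040175422526938 ty -0.5045032641438277
[-0.66807974  0.98710369 -0.06300281] [-0.01916169  0.00399995  0.06521525]
```

View pics/w5.png

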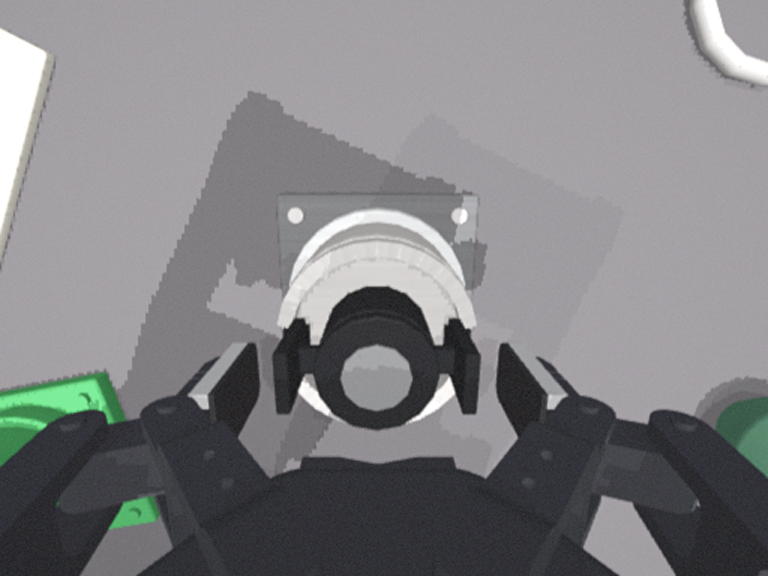

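View pics/s5.png

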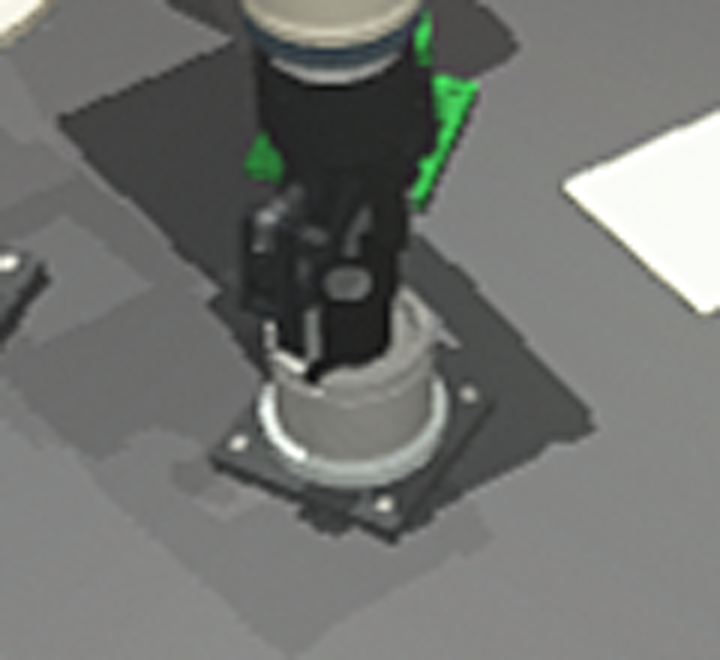

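Left and right gaps are even (tab outer edges at 274 and 480, mid 377). I lower 5 mm and close at 40 N.

```bash
python3 -m inch '[{"gripper":0.085,"tx":0,"ty":-0.0003,"tz":0.003,"spin":0},{"gripper":0.085,"tx":0,"ty":0,"tz":0.002,"spin":0},{"gripper":0.045,"tx":0,"ty":0,"tz":0,"spin":0},{"gripper":0.045,"tx":0,"ty":0,"tz":0,"spin":0},{"gripper":0.045,"tx":0,"ty":0,"tz":0,"spin":0},{"gripper":0.045,"tx":0,"ty":0,"tz":0,"spin":0},{"gripper":0.045,"tx":0,"ty":0,"tz":0,"spin":0},{"gripper":0.045,"tx":0,"ty":0,"tz":0,"spin":0}]' 40; python3 - <<'E'
from h import *
f=grab_frame("wrist");save("w6",f,s=1.5)
s=sense();p=s["eef_pos"];y=s["tcp_rot"][2];print(p,np.degrees(y))
print(s["contact_force"],s["wrist_torque"],s["opening"]*85.4)
E
```

```text
clock: 6.5
eef_pos: [511.7, -129.6, 86.0]
tcp_rot: [3.141, -0.002, 0.173]
contact_force: [-3.6, 2.8, 17.2]
opening: 0.627
[ 511.68488559 -129.61179316   85.97091882] 9.933655025677641
[-4.37018893  2.51379676 17.82096304] [0.37433815 0.71027602 0.0047214 ] 53.14500909342485
```

View pics/w6.png

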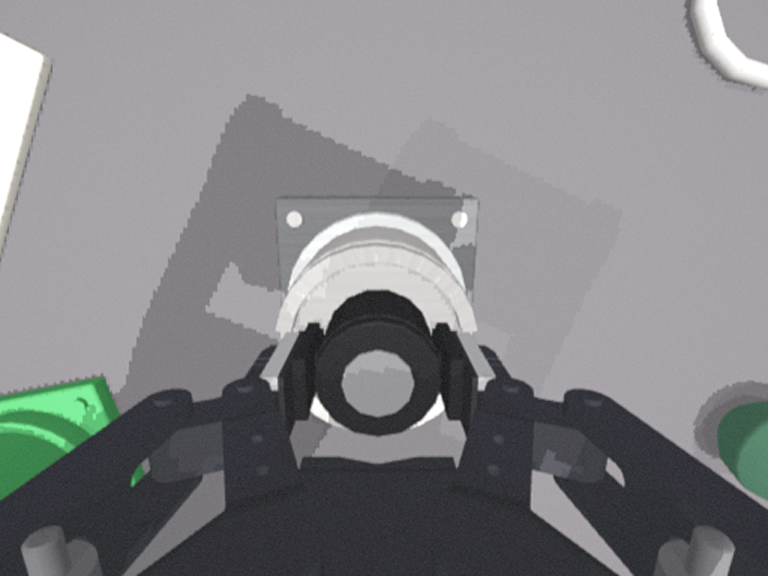

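Opening is 53 mm, so both tabs are fully in. The closing swing pushes down with about 18 N, so I relax upward.

```bash
python3 -m inch '[{"gripper":0.045,"tx":0,"ty":0,"tz":-0.0005,"spin":0},{"gripper":0.045,"tx":0,"ty":0,"tz":-0.0005,"spin":0},{"gripper":0.045,"tx":0,"ty":0,"tz":-0.0005,"spin":0},{"gripper":0.045,"tx":0,"ty":0,"tz":0,"spin":0},{"gripper":0.045,"tx":0,"ty":0,"tz":0,"spin":0},{"gripper":0.045,"tx":0,"ty":0,"tz":0,"spin":0},{"gripper":0.045,"tx":0,"ty":0,"tz":0,"spin":0},{"gripper":0.045,"tx":0,"ty":0,"tz":0,"spin":0}]' 40; cat > st.py <<'E'
from h import *
s=sense();p=s["eef_pos"];y=s["tcp_rot"][2];F=s["contact_force"]
print("t",s["clock"],p.round(1),"yaw",np.degrees(y).round(2),"Ftool x,y",np.round(F[:2]@np.array([[np.cos(y),np.sin(y)],[np.sin(y),-np.cos(y)]]),1),"Fz",F[2].round(1),"T",s["wrist_torque"].round(3),"op",(s["opening"]*85.4).round(1))
E
python3 st.py
```

```text
clock: 7.35
eef_pos: [511.4, -129.6, 86.4]
tcp_rot: [3.141, -0.001, 0.173]
contact_force: [-1.7, 1.2, 7.4]
opening: 0.621Traceback (most recent call last):
  File "st.py", line 3, in <module>
    print("t",s["clock"],p.round(1),"yaw",np.degrees(y).round(2),"Ftool x,y",np.round(F[:2]@np.array([[np.cos(y),np.sin(y)],[np.sin(y),-np.cos(y)]]),1),"Fz",F[2].round(1),"T",s["wrist_torque"].round(3),"op",(s["opening"]*85.4).round(1))
                                                                                                                                                                                                               ^^^^^^^^^^^^^^^^^^^^^^^^^
AttributeError: 'float' object has no attribute 'round'
```

```bash
sed -i 's/(s\["opening"\]\*85.4).round(1)/round(float(s["opening"])*85.4,1)/' st.py; python3 -m inch '[{"gripper":0.045,"tx":0,"ty":0,"tz":-0.0005,"spin":0},{"gripper":0.045,"tx":0,"ty":0,"tz":0,"spin":-1.5},{"gripper":0.045,"tx":0,"ty":0,"tz":0,"spin":-2},{"gripper":0.045,"tx":0,"ty":0,"tz":0,"spin":-2},{"gripper":0.045,"tx":0,"ty":0,"tz":0,"spin":-2},{"gripper":0.045,"tx":0,"ty":0,"tz":0,"spin":-2},{"gripper":0.045,"tx":0,"ty":0,"tz":0,"spin":-2},{"gripper":0.045,"tx":0,"ty":0,"tz":0,"spin":-2}]' 40; python3 st.py
```

```text
clock: 8.15
eef_pos: [511.4, -129.9, 86.5]
tcp_rot: [3.141, -0.001, 0.412]
contact_force: [-0.1, 0.0, 2.9]
opening: 0.621
t 8.15 [ 511.4 -129.9   86.5] yaw 23.6 Ftool x,y [-0.1 -0.1] Fz 2.9 T [-0.027 -0.03   0.032] op 53.0
```

Turning freely, with negligible torque. On to just below 24°.

```bash
python3 -m inch '[{"gripper":0.045,"tx":0,"ty":0,"tz":0,"spin":-1},{"gripper":0.045,"tx":0,"ty":0,"tz":0,"spin":-1},{"gripper":0.045,"tx":0,"ty":0,"tz":0,"spin":-1},{"gripper":0.045,"tx":0,"ty":0,"tz":0,"spin":-1},{"gripper":0.045,"tx":0,"ty":0,"tz":0,"spin":-1},{"gripper":0.045,"tx":0,"ty":0,"tz":0,"spin":-1},{"gripper":0.045,"tx":0,"ty":0,"tz":0,"spin":-1},{"gripper":0.045,"tx":0,"ty":0,"tz":0,"spin":-1}]'; python3 st.py; python3 - <<'E'
from h import *
f=grab_frame("wrist");save("w7",f,s=1.5)
E
```

```text
clock: 8.95
eef_pos: [511.1, -129.7, 86.5]
tcp_rot: [3.141, -0.0, 0.55]
contact_force: [1.2, -0.9, 5.8]
opening: 0.616
t 8.95 [ 511.1 -129.7   86.5] yaw 31.51 Ftool x,y [0.6 1.4] Fz 5.8 T [-0.057 -0.146 -0.049] op 52.6
```

View pics/w7.png

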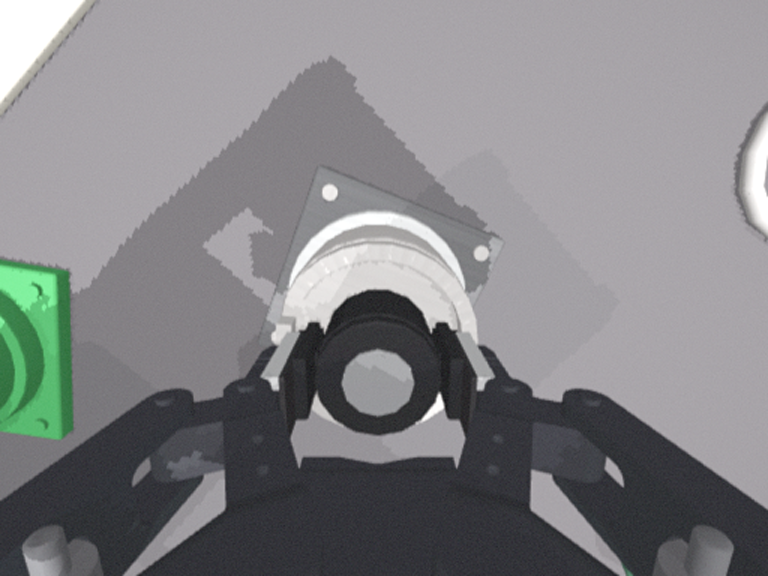

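The cap follows the jaws. Now I go in 2.4° calls, each followed by a torque check that breaks the chain.

```bash
cat >> st.py <<'E'
import sys
sys.exit(1 if abs(s["wrist_torque"][2])>0.18 or abs(F[2])>12 else 0)
E
python3 -m inch '[{"gripper":0.045,"tx":0,"ty":0,"tz":-0.0003,"spin":-0.3},{"gripper":0.045,"tx":0,"ty":0,"tz":0,"spin":-0.3},{"gripper":0.045,"tx":0,"ty":0,"tz":0,"spin":-0.3},{"gripper":0.045,"tx":0,"ty":0,"tz":0,"spin":-0.3},{"gripper":0.045,"tx":0,"ty":0,"tz":0,"spin":-0.3},{"gripper":0.045,"tx":0,"ty":0,"tz":0,"spin":-0.3},{"gripper":0.045,"tx":0,"ty":0,"tz":0,"spin":-0.3},{"gripper":0.045,"tx":0,"ty":0,"tz":0,"spin":-0.3}]' >/dev/null && python3 st.py && python3 -m inch '[{"gripper":0.045,"tx":0,"ty":0,"tz":0,"spin":-0.3},{"gripper":0.045,"tx":0,"ty":0,"tz":0,"spin":-0.3},{"gripper":0.045,"tx":0,"ty":0,"tz":0,"spin":-0.3},{"gripper":0.045,"tx":0,"ty":0,"tz":0,"spin":-0.3},{"gripper":0.045,"tx":0,"ty":0,"tz":0,"spin":-0.3},{"gripper":0.045,"tx":0,"ty":0,"tz":0,"spin":-0.3},{"gripper":0.045,"tx":0,"ty":0,"tz":0,"spin":-0.3},{"gripper":0.045,"tx":0,"ty":0,"tz":0,"spin":-0.3}]' >/dev/null && python3 st.py && python3 -m inch '[{"gripper":0.045,"tx":0,"ty":0,"tz":0,"spin":-0.3},{"gripper":0.045,"tx":0,"ty":0,"tz":0,"spin":-0.3},{"gripper":0.045,"tx":0,"ty":0,"tz":0,"spin":-0.3},{"gripper":0.045,"tx":0,"ty":0,"tz":0,"spin":-0.3},{"gripper":0.045,"tx":0,"ty":0,"tz":0,"spin":-0.3},{"gripper":0.045,"tx":0,"ty":0,"tz":0,"spin":-0.3},{"gripper":0.045,"tx":0,"ty":0,"tz":0,"spin":-0.3},{"gripper":0.045,"tx":0,"ty":0,"tz":0,"spin":-0.3}]' >/dev/null && python3 st.py
```

```text
t 9.8 [ 510.8 -129.6   86.5] yaw 33.86 Ftool x,y [0.5 1.2] Fz 2.4 T [-0.205 -0.148  0.051] op 53.0
t 10.6 [ 510.8 -129.6   86.5] yaw 36.26 Ftool x,y [-1.   0.5] Fz 0.6 T [-0.15  -0.076 -0.001] op 53.0
t 11.4 [ 510.9 -129.6   86.5] yaw 38.66 Ftool x,y [-0.8  0.6] Fz 0.1 T [-0.112 -0.075 -0.036] op 53.2
```

```bash
python3 -m inch '[{"gripper":0.045,"tx":0,"ty":0,"tz":0,"spin":-0.3},{"gripper":0.045,"tx":0,"ty":0,"tz":0,"spin":-0.3},{"gripper":0.045,"tx":0,"ty":0,"tz":0,"spin":-0.3},{"gripper":0.045,"tx":0,"ty":0,"tz":0,"spin":-0.3},{"gripper":0.045,"tx":0,"ty":0,"tz":0,"spin":-0.3},{"gripper":0.045,"tx":0,"ty":0,"tz":0,"spin":-0.3},{"gripper":0.045,"tx":0,"ty":0,"tz":0,"spin":-0.3},{"gripper":0.045,"tx":0,"ty":0,"tz":0,"spin":-0.3}]' >/dev/null && python3 st.py && python3 -m inch '[{"gripper":0.045,"tx":0,"ty":0,"tz":0,"spin":-0.3},{"gripper":0.045,"tx":0,"ty":0,"tz":0,"spin":-0.3},{"gripper":0.045,"tx":0,"ty":0,"tz":0,"spin":-0.3},{"gripper":0.045,"tx":0,"ty":0,"tz":0,"spin":-0.3},{"gripper":0.045,"tx":0,"ty":0,"tz":0,"spin":-0.3},{"gripper":0.045,"tx":0,"ty":0,"tz":0,"spin":-0.3},{"gripper":0.045,"tx":0,"ty":0,"tz":0,"spin":-0.3},{"gripper":0.045,"tx":0,"ty":0,"tz":0,"spin":-0.3}]' >/dev/null && python3 st.py && python3 -m inch '[{"gripper":0.045,"tx":0,"ty":0,"tz":0,"spin":-0.3},{"gripper":0.045,"tx":0,"ty":0,"tz":0,"spin":-0.3},{"gripper":0.045,"tx":0,"ty":0,"tz":0,"spin":-0.3},{"gripper":0.045,"tx":0,"ty":0,"tz":0,"spin":-0.3},{"gripper":0.045,"tx":0,"ty":0,"tz":0,"spin":-0.3},{"gripper":0.045,"tx":0,"ty":0,"tz":0,"spin":-0.3},{"gripper":0.045,"tx":0,"ty":0,"tz":0,"spin":-0.3},{"gripper":0.045,"tx":0,"ty":0,"tz":0,"spin":-0.3}]' >/dev/null && python3 st.py && python3 -m inch '[{"gripper":0.045,"tx":0,"ty":0,"tz":0,"spin":-0.3},{"gripper":0.045,"tx":0,"ty":0,"tz":0,"spin":-0.3},{"gripper":0.045,"tx":0,"ty":0,"tz":0,"spin":-0.3},{"gripper":0.045,"tx":0,"ty":0,"tz":0,"spin":-0.3},{"gripper":0.045,"tx":0,"ty":0,"tz":0,"spin":-0.3},{"gripper":0.045,"tx":0,"ty":0,"tz":0,"spin":-0.3},{"gripper":0.045,"tx":0,"ty":0,"tz":0,"spin":-0.3},{"gripper":0.045,"tx":0,"ty":0,"tz":0,"spin":-0.3}]' >/dev/null && python3 st.py
```

```text
t 12.2 [ 510.9 -129.6   86.6] yaw 41.06 Ftool x,y [0.  0.7] Fz -1.1 T [-0.065 -0.043 -0.013] op 52.5
t 13.0 [ 511.  -129.6   86.6] yaw 43.46 Ftool x,y [0.4 0.7] Fz -0.7 T [-0.02  -0.043 -0.024] op 52.9
t 13.8 [ 510.9 -129.6   86.6] yaw 45.86 Ftool x,y [ 0.1 -0.4] Fz 0.1 T [ 0.    -0.022  0.024] op 52.9
t 14.6 [ 511.  -129.6   86.6] yaw 48.26 Ftool x,y [-0.5  0.4] Fz -0.0 T [-0.053  0.005 -0.027] op 53.1
```

Turned 38.3° so far, still free.

```bash
python3 -m inch '[{"gripper":0.045,"tx":0,"ty":0,"tz":0,"spin":-0.3},{"gripper":0.045,"tx":0,"ty":0,"tz":0,"spin":-0.3},{"gripper":0.045,"tx":0,"ty":0,"tz":0,"spin":-0.3},{"gripper":0.045,"tx":0,"ty":0,"tz":0,"spin":-0.3},{"gripper":0.045,"tx":0,"ty":0,"tz":0,"spin":-0.3},{"gripper":0.045,"tx":0,"ty":0,"tz":0,"spin":-0.3},{"gripper":0.045,"tx":0,"ty":0,"tz":0,"spin":-0.3},{"gripper":0.045,"tx":0,"ty":0,"tz":0,"spin":-0.3}]' >/dev/null && python3 st.py && python3 -m inch '[{"gripper":0.045,"tx":0,"ty":0,"tz":0,"spin":-0.3},{"gripper":0.045,"tx":0,"ty":0,"tz":0,"spin":-0.3},{"gripper":0.045,"tx":0,"ty":0,"tz":0,"spin":-0.3},{"gripper":0.045,"tx":0,"ty":0,"tz":0,"spin":-0.3},{"gripper":0.045,"tx":0,"ty":0,"tz":0,"spin":-0.3},{"gripper":0.045,"tx":0,"ty":0,"tz":0,"spin":-0.3},{"gripper":0.045,"tx":0,"ty":0,"tz":0,"spin":-0.3},{"gripper":0.045,"tx":0,"ty":0,"tz":0,"spin":-0.3}]' >/dev/null && python3 st.py && python3 -m inch '[{"gripper":0.045,"tx":0,"ty":0,"tz":0,"spin":-0.3},{"gripper":0.045,"tx":0,"ty":0,"tz":0,"spin":-0.3},{"gripper":0.045,"tx":0,"ty":0,"tz":0,"spin":-0.3},{"gripper":0.045,"tx":0,"ty":0,"tz":0,"spin":-0.3},{"gripper":0.045,"tx":0,"ty":0,"tz":0,"spin":-0.3},{"gripper":0.045,"tx":0,"ty":0,"tz":0,"spin":-0.3},{"gripper":0.045,"tx":0,"ty":0,"tz":0,"spin":-0.3},{"gripper":0.045,"tx":0,"ty":0,"tz":0,"spin":-0.3}]' >/dev/null && python3 st.py && python3 -m inch '[{"gripper":0.045,"tx":0,"ty":0,"tz":0,"spin":-0.3},{"gripper":0.045,"tx":0,"ty":0,"tz":0,"spin":-0.3},{"gripper":0.045,"tx":0,"ty":0,"tz":0,"spin":-0.3},{"gripper":0.045,"tx":0,"ty":0,"tz":0,"spin":-0.3},{"gripper":0.045,"tx":0,"ty":0,"tz":0,"spin":-0.3},{"gripper":0.045,"tx":0,"ty":0,"tz":0,"spin":-0.3},{"gripper":0.045,"tx":0,"ty":0,"tz":0,"spin":-0.3},{"gripper":0.045,"tx":0,"ty":0,"tz":0,"spin":-0.3}]' >/dev/null && python3 st.py
```

```text
t 15.4 [ 510.9 -129.6   86.6] yaw 50.66 Ftool x,y [-1.   0.7] Fz -0.9 T [-0.058 -0.008 -0.006] op 52.6
t 16.2 [ 510.9 -129.6   86.6] yaw 53.06 Ftool x,y [-0.1  0.5] Fz 0.2 T [-0.019 -0.045 -0.028] op 53.4
t 17.0 [ 510.9 -129.6   86.6] yaw 55.46 Ftool x,y [0.5 1. ] Fz -1.3 T [-0.056 -0.001 -0.008] op 53.1
t 17.8 [ 511.  -129.6   86.6] yaw 57.86 Ftool x,y [0.4 0.4] Fz -1.5 T [ 0.015 -0.109  0.027] op 52.8
```

```bash
python3 -m inch '[{"gripper":0.045,"tx":0,"ty":0,"tz":0,"spin":-0.3},{"gripper":0.045,"tx":0,"ty":0,"tz":0,"spin":-0.3},{"gripper":0.045,"tx":0,"ty":0,"tz":0,"spin":-0.3},{"gripper":0.045,"tx":0,"ty":0,"tz":0,"spin":-0.3},{"gripper":0.045,"tx":0,"ty":0,"tz":0,"spin":-0.3},{"gripper":0.045,"tx":0,"ty":0,"tz":0,"spin":-0.3},{"gripper":0.045,"tx":0,"ty":0,"tz":0,"spin":-0.3},{"gripper":0.045,"tx":0,"ty":0,"tz":0,"spin":-0.3}]' >/dev/null && python3 st.py && python3 -m inch '[{"gripper":0.045,"tx":0,"ty":0,"tz":0,"spin":-0.3},{"gripper":0.045,"tx":0,"ty":0,"tz":0,"spin":-0.3},{"gripper":0.045,"tx":0,"ty":0,"tz":0,"spin":-0.3},{"gripper":0.045,"tx":0,"ty":0,"tz":0,"spin":-0.3},{"gripper":0.045,"tx":0,"ty":0,"tz":0,"spin":-0.3},{"gripper":0.045,"tx":0,"ty":0,"tz":0,"spin":-0.3},{"gripper":0.045,"tx":0,"ty":0,"tz":0,"spin":-0.3},{"gripper":0.045,"tx":0,"ty":0,"tz":0,"spin":-0.3}]' >/dev/null && python3 st.py && python3 -m inch '[{"gripper":0.045,"tx":0,"ty":0,"tz":0,"spin":-0.3},{"gripper":0.045,"tx":0,"ty":0,"tz":0,"spin":-0.3},{"gripper":0.045,"tx":0,"ty":0,"tz":0,"spin":-0.3},{"gripper":0.045,"tx":0,"ty":0,"tz":0,"spin":-0.3},{"gripper":0.045,"tx":0,"ty":0,"tz":0,"spin":-0.3},{"gripper":0.045,"tx":0,"ty":0,"tz":0,"spin":-0.3},{"gripper":0.045,"tx":0,"ty":0,"tz":0,"spin":-0.3},{"gripper":0.045,"tx":0,"ty":0,"tz":0,"spin":-0.3}]' >/dev/null && python3 st.py && python3 -m inch '[{"gripper":0.045,"tx":0,"ty":0,"tz":0,"spin":-0.3},{"gripper":0.045,"tx":0,"ty":0,"tz":0,"spin":-0.3},{"gripper":0.045,"tx":0,"ty":0,"tz":0,"spin":-0.3},{"gripper":0.045,"tx":0,"ty":0,"tz":0,"spin":-0.3},{"gripper":0.045,"tx":0,"ty":0,"tz":0,"spin":-0.3},{"gripper":0.045,"tx":0,"ty":0,"tz":0,"spin":-0.3},{"gripper":0.045,"tx":0,"ty":0,"tz":0,"spin":-0.3},{"gripper":0.045,"tx":0,"ty":0,"tz":0,"spin":-0.3}]' >/dev/null && python3 st.py
```

```text
t 18.6 [ 510.9 -129.6   86.6] yaw 60.26 Ftool x,y [-0.  1.] Fz -0.2 T [-0.    -0.003  0.034] op 53.0
t 19.4 [ 510.9 -129.6   86.6] yaw 62.66 Ftool x,y [-0.2  0.1] Fz -0.7 T [ 0.02  -0.013 -0.01 ] op 52.8
t 20.2 [ 510.9 -129.6   86.6] yaw 65.06 Ftool x,y [-0.2  0.1] Fz -0.8 T [-0.017 -0.063  0.008] op 53.0
t 21.0 [ 510.9 -129.6   86.6] yaw 67.46 Ftool x,y [-0.4  0.6] Fz -0.7 T [-0.017 -0.095 -0.011] op 53.0
```

57.5° and still no stop; I check that the cap still follows the jaws and the canister has not turned.

```bash
python3 - <<'E'
from h import *
f=grab_frame("wrist");save("w8",f,(130,300,150,350),4)
E
```

```text
(no output)
```

View pics/w8.png

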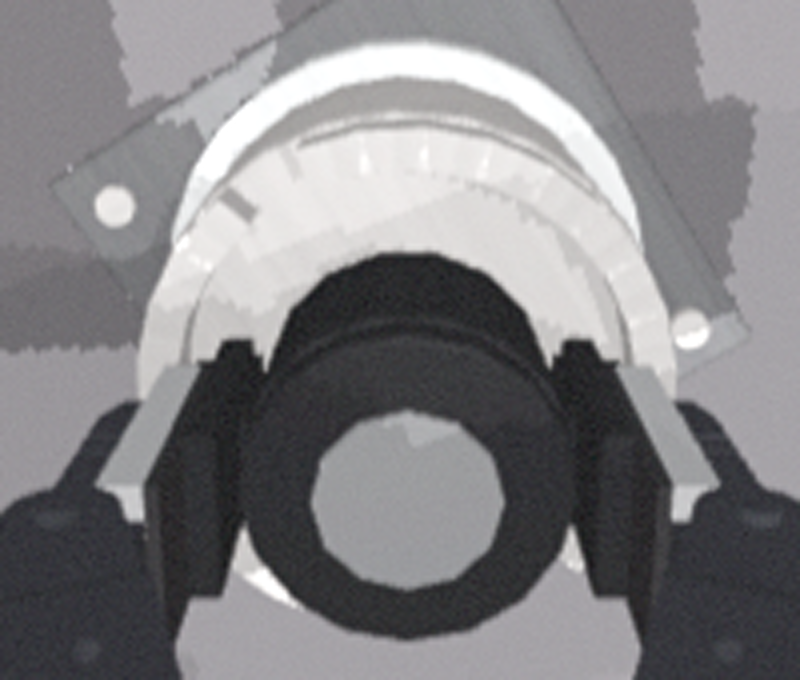

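The tabs are still square in the jaws. A rim notch shows at crop (265,180), about 55° from the left, so the canister has not turned. Continuing.

```bash
python3 -m inch '[{"gripper":0.045,"tx":0,"ty":0,"tz":0,"spin":-0.3},{"gripper":0.045,"tx":0,"ty":0,"tz":0,"spin":-0.3},{"gripper":0.045,"tx":0,"ty":0,"tz":0,"spin":-0.3},{"gripper":0.045,"tx":0,"ty":0,"tz":0,"spin":-0.3},{"gripper":0.045,"tx":0,"ty":0,"tz":0,"spin":-0.3},{"gripper":0.045,"tx":0,"ty":0,"tz":0,"spin":-0.3},{"gripper":0.045,"tx":0,"ty":0,"tz":0,"spin":-0.3},{"gripper":0.045,"tx":0,"ty":0,"tz":0,"spin":-0.3}]' >/dev/null && python3 st.py && python3 -m inch '[{"gripper":0.045,"tx":0,"ty":0,"tz":0,"spin":-0.3},{"gripper":0.045,"tx":0,"ty":0,"tz":0,"spin":-0.3},{"gripper":0.045,"tx":0,"ty":0,"tz":0,"spin":-0.3},{"gripper":0.045,"tx":0,"ty":0,"tz":0,"spin":-0.3},{"gripper":0.045,"tx":0,"ty":0,"tz":0,"spin":-0.3},{"gripper":0.045,"tx":0,"ty":0,"tz":0,"spin":-0.3},{"gripper":0.045,"tx":0,"ty":0,"tz":0,"spin":-0.3},{"gripper":0.045,"tx":0,"ty":0,"tz":0,"spin":-0.3}]' >/dev/null && python3 st.py && python3 -m inch '[{"gripper":0.045,"tx":0,"ty":0,"tz":0,"spin":-0.3},{"gripper":0.045,"tx":0,"ty":0,"tz":0,"spin":-0.3},{"gripper":0.045,"tx":0,"ty":0,"tz":0,"spin":-0.3},{"gripper":0.045,"tx":0,"ty":0,"tz":0,"spin":-0.3},{"gripper":0.045,"tx":0,"ty":0,"tz":0,"spin":-0.3},{"gripper":0.045,"tx":0,"ty":0,"tz":0,"spin":-0.3},{"gripper":0.045,"tx":0,"ty":0,"tz":0,"spin":-0.3},{"gripper":0.045,"tx":0,"ty":0,"tz":0,"spin":-0.3}]' >/dev/null && python3 st.py && python3 -m inch '[{"gripper":0.045,"tx":0,"ty":0,"tz":0,"spin":-0.3},{"gripper":0.045,"tx":0,"ty":0,"tz":0,"spin":-0.3},{"gripper":0.045,"tx":0,"ty":0,"tz":0,"spin":-0.3},{"gripper":0.045,"tx":0,"ty":0,"tz":0,"spin":-0.3},{"gripper":0.045,"tx":0,"ty":0,"tz":0,"spin":-0.3},{"gripper":0.045,"tx":0,"ty":0,"tz":0,"spin":-0.3},{"gripper":0.045,"tx":0,"ty":0,"tz":0,"spin":-0.3},{"gripper":0.045,"tx":0,"ty":0,"tz":0,"spin":-0.3}]' >/dev/null && python3 st.py
```

```text
t 21.85 [ 510.9 -129.6   86.6] yaw 69.87 Ftool x,y [-0.1  0.9] Fz -2.2 T [ 0.009 -0.06  -0.029] op 52.8
t 22.65 [ 510.9 -129.6   86.6] yaw 72.26 Ftool x,y [0.2 0.8] Fz -1.3 T [ 0.018 -0.047  0.018] op 52.6
t 23.45 [ 510.9 -129.6   86.6] yaw 74.66 Ftool x,y [ 0.2 -0.8] Fz 0.1 T [ 0.01  -0.047  0.046] op 52.9
t 24.25 [ 510.9 -129.6   86.6] yaw 77.06 Ftool x,y [0.4 0.4] Fz 0.1 T [-0.033 -0.011 -0.049] op 52.9
```

```bash
python3 -m inch '[{"gripper":0.045,"tx":0,"ty":0,"tz":0,"spin":-0.3},{"gripper":0.045,"tx":0,"ty":0,"tz":0,"spin":-0.3},{"gripper":0.045,"tx":0,"ty":0,"tz":0,"spin":-0.3},{"gripper":0.045,"tx":0,"ty":0,"tz":0,"spin":-0.3},{"gripper":0.045,"tx":0,"ty":0,"tz":0,"spin":-0.3},{"gripper":0.045,"tx":0,"ty":0,"tz":0,"spin":-0.3},{"gripper":0.045,"tx":0,"ty":0,"tz":0,"spin":-0.3},{"gripper":0.045,"tx":0,"ty":0,"tz":0,"spin":-0.3}]' >/dev/null && python3 st.py && python3 -m inch '[{"gripper":0.045,"tx":0,"ty":0,"tz":0,"spin":-0.3},{"gripper":0.045,"tx":0,"ty":0,"tz":0,"spin":-0.3},{"gripper":0.045,"tx":0,"ty":0,"tz":0,"spin":-0.3},{"gripper":0.045,"tx":0,"ty":0,"tz":0,"spin":-0.3},{"gripper":0.045,"tx":0,"ty":0,"tz":0,"spin":-0.3},{"gripper":0.045,"tx":0,"ty":0,"tz":0,"spin":-0.3},{"gripper":0.045,"tx":0,"ty":0,"tz":0,"spin":-0.3},{"gripper":0.045,"tx":0,"ty":0,"tz":0,"spin":-0.3}]' >/dev/null && python3 st.py && python3 -m inch '[{"gripper":0.045,"tx":0,"ty":0,"tz":0,"spin":-0.3},{"gripper":0.045,"tx":0,"ty":0,"tz":0,"spin":-0.3},{"gripper":0.045,"tx":0,"ty":0,"tz":0,"spin":-0.3},{"gripper":0.045,"tx":0,"ty":0,"tz":0,"spin":-0.3},{"gripper":0.045,"tx":0,"ty":0,"tz":0,"spin":-0.3},{"gripper":0.045,"tx":0,"ty":0,"tz":0,"spin":-0.3},{"gripper":0.045,"tx":0,"ty":0,"tz":0,"spin":-0.3},{"gripper":0.045,"tx":0,"ty":0,"tz":0,"spin":-0.3}]' >/dev/null && python3 st.py && python3 -m inch '[{"gripper":0.045,"tx":0,"ty":0,"tz":0,"spin":-0.3},{"gripper":0.045,"tx":0,"ty":0,"tz":0,"spin":-0.3},{"gripper":0.045,"tx":0,"ty":0,"tz":0,"spin":-0.3},{"gripper":0.045,"tx":0,"ty":0,"tz":0,"spin":-0.3},{"gripper":0.045,"tx":0,"ty":0,"tz":0,"spin":-0.3},{"gripper":0.045,"tx":0,"ty":0,"tz":0,"spin":-0.3},{"gripper":0.045,"tx":0,"ty":0,"tz":0,"spin":-0.3},{"gripper":0.045,"tx":0,"ty":0,"tz":0,"spin":-0.3}]' >/dev/null && python3 st.py
```

```text
t 25.05 [ 510.9 -129.6   86.6] yaw 79.46 Ftool x,y [-0.5 -0.7] Fz -0.5 T [ 0.052 -0.036  0.013] op 53.0
t 25.85 [ 510.9 -129.6   86.6] yaw 81.86 Ftool x,y [-0.8 -0.2] Fz -1.1 T [-0.006 -0.051 -0.006] op 52.8
t 26.65 [ 511.  -129.5   86.6] yaw 84.26 Ftool x,y [0.8 0.6] Fz -0.7 T [ 0.242 -0.233 -0.065] op 53.5
t 27.45 [ 511.  -129.5   86.6] yaw 86.64 Ftool x,y [4.6 1.6] Fz -0.8 T [ 0.681 -0.329 -0.451] op 52.9
```

The stop is felt: Tz went to -0.45 N m over the last 2.4°, with onset at a yaw of about 84.2° (74° turned). I ease back by the wind-up plus about 3°.

```bash
python3 -m inch '[{"gripper":0.045,"tx":0,"ty":0,"tz":0,"spin":0.7},{"gripper":0.045,"tx":0,"ty":0,"tz":0,"spin":0.7},{"gripper":0.045,"tx":0,"ty":0,"tz":0,"spin":0.7},{"gripper":0.045,"tx":0,"ty":0,"tz":0,"spin":0.7},{"gripper":0.045,"tx":0,"ty":0,"tz":0,"spin":0.7},{"gripper":0.045,"tx":0,"ty":0,"tz":0,"spin":0.7},{"gripper":0.045,"tx":0,"ty":0,"tz":0,"spin":0.7},{"gripper":0.045,"tx":0,"ty":0,"tz":0,"spin":0.4}]' >/dev/null && python3 st.py && python3 -m inch '[{"gripper":0.045,"tx":0,"ty":0,"tz":-0.0004,"spin":0},{"gripper":0.045,"tx":0,"ty":0,"tz":-0.0004,"spin":0},{"gripper":0.045,"tx":0,"ty":0,"tz":-0.0004,"spin":0},{"gripper":0.045,"tx":0,"ty":0,"tz":0,"spin":0},{"gripper":0.045,"tx":0,"ty":0,"tz":0,"spin":0},{"gripper":0.045,"tx":0,"ty":0,"tz":0,"spin":0},{"gripper":0.045,"tx":0,"ty":0,"tz":0,"spin":0},{"gripper":0.045,"tx":0,"ty":0,"tz":0,"spin":0}]' >/dev/null && python3 st.py
```

```text
t 28.25 [ 510.7 -129.8   86.6] yaw 81.3 Ftool x,y [-0.9  0. ] Fz 0.3 T [ 0.039 -0.029  0.027] op 53.0
t 29.05 [ 510.9 -129.6   87.8] yaw 81.34 Ftool x,y [ 0.1 -0.3] Fz -1.2 T [-0.026  0.017  0.022] op 53.0
```

```bash
python3 -m inch '[{"gripper":0.045,"tx":0,"ty":0,"tz":-0.0004,"spin":0},{"gripper":0.045,"tx":0,"ty":0,"tz":-0.0004,"spin":0},{"gripper":0.045,"tx":0,"ty":0,"tz":-0.0004,"spin":0},{"gripper":0.045,"tx":0,"ty":0,"tz":-0.0004,"spin":0},{"gripper":0.045,"tx":0,"ty":0,"tz":0,"spin":0},{"gripper":0.045,"tx":0,"ty":0,"tz":0,"spin":0},{"gripper":0.045,"tx":0,"ty":0,"tz":0,"spin":0},{"gripper":0.045,"tx":0,"ty":0,"tz":0,"spin":0}]' >/dev/null && python3 st.py && python3 -m inch '[{"gripper":0.045,"tx":0,"ty":0,"tz":-0.0004,"spin":0},{"gripper":0.045,"tx":0,"ty":0,"tz":-0.0004,"spin":0},{"gripper":0.045,"tx":0,"ty":0,"tz":-0.0004,"spin":0},{"gripper":0.045,"tx":0,"ty":0,"tz":-0.0004,"spin":0},{"gripper":0.045,"tx":0,"ty":0,"tz":0,"spin":0},{"gripper":0.045,"tx":0,"ty":0,"tz":0,"spin":0},{"gripper":0.045,"tx":0,"ty":0,"tz":0,"spin":0},{"gripper":0.045,"tx":0,"ty":0,"tz":0,"spin":0}]' >/dev/null && python3 st.py
```

```text
t 29.85 [ 510.9 -129.6   89.4] yaw 81.34 Ftool x,y [ 0.2 -0.2] Fz -0.1 T [-0.015 -0.045 -0.027] op 52.8
t 30.65 [ 510.9 -129.6   91. ] yaw 81.34 Ftool x,y [ 0.  -0.3] Fz -0.9 T [ 0.016 -0.013 -0.004] op 52.9
```

The cap comes up free: 4.4 mm lifted with about 1 N.

```bash
python3 -m inch '[{"gripper":0.045,"tx":0,"ty":0,"tz":-0.001,"spin":0},{"gripper":0.045,"tx":0,"ty":0,"tz":-0.001,"spin":0},{"gripper":0.045,"tx":0,"ty":0,"tz":-0.001,"spin":0},{"gripper":0.045,"tx":0,"ty":0,"tz":-0.001,"spin":0},{"gripper":0.045,"tx":0,"ty":0,"tz":-0.001,"spin":0},{"gripper":0.045,"tx":0,"ty":0,"tz":-0.001,"spin":0},{"gripper":0.045,"tx":0,"ty":0,"tz":-0.001,"spin":0},{"gripper":0.045,"tx":0,"ty":0,"tz":-0.001,"spin":0}]' >/dev/null && python3 st.py && python3 -m inch '[{"gripper":0.045,"tx":0,"ty":0,"tz":-0.005,"spin":0},{"gripper":0.045,"tx":0,"ty":0,"tz":-0.005,"spin":0},{"gripper":0.045,"tx":0,"ty":0,"tz":-0.005,"spin":0},{"gripper":0.045,"tx":0,"ty":0,"tz":-0.005,"spin":0},{"gripper":0.045,"tx":0,"ty":0,"tz":-0.005,"spin":0},{"gripper":0.045,"tx":0,"ty":0,"tz":-0.005,"spin":0},{"gripper":0.045,"tx":0,"ty":0,"tz":-0.005,"spin":0},{"gripper":0.045,"tx":0,"ty":0,"tz":-0.005,"spin":0}]' >/dev/null && python3 st.py; python3 - <<'E'
from h import *
f=grab_frame("wrist");save("w9",f,s=1.5)
g=grab_frame("scene");save("s9",g,(110,250,180,320),4)
E
```

```text
t 31.45 [ 510.9 -129.6   99.1] yaw 81.34 Ftool x,y [1.1 0.2] Fz -1.6 T [-0.043  0.076  0.019] op 53.2
t 32.25 [ 510.9 -129.6  139.4] yaw 81.34 Ftool x,y [-0.  -0.5] Fz -0.5 T [ 0.045 -0.012 -0.015] op 53.1
```

View pics/w9.png

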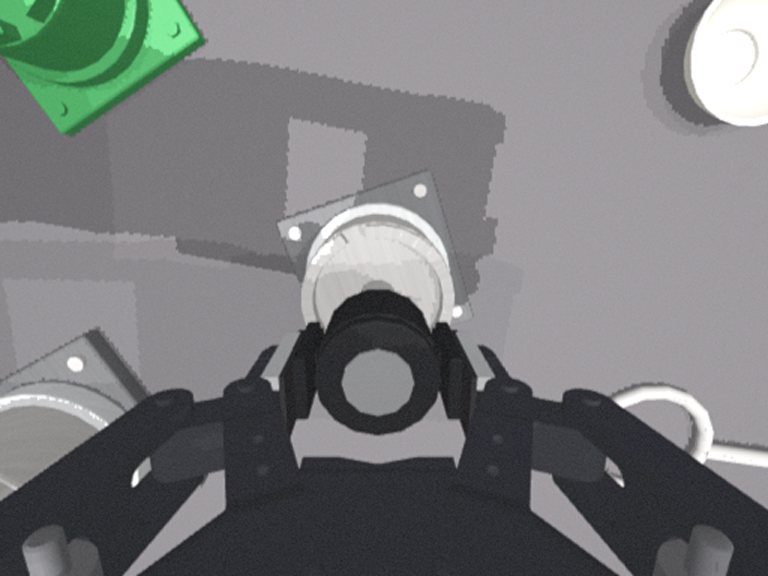

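View pics/s9.png

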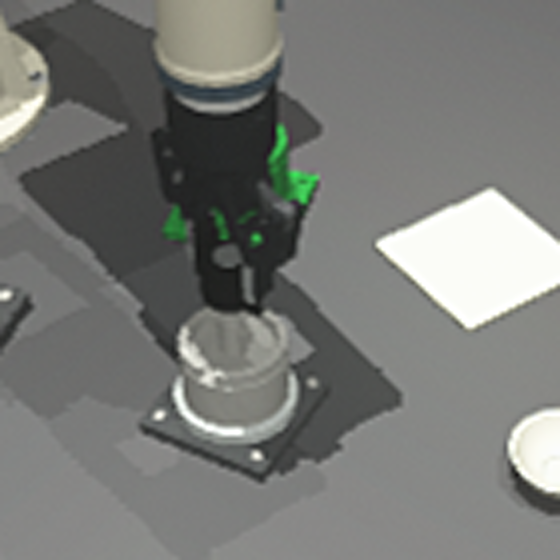

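The cap hangs square in the jaws; the bare neck shows below and the canister is still seated. Underside ≈ TCP − 12.6 = 127 mm. I lift 16 mm more and carry it to the tile at about (563,133).

```bash
python3 -m inch '[{"gripper":0.045,"tx":0,"ty":0,"tz":-0.008,"spin":0},{"gripper":0.045,"tx":0.005,"ty":0,"tz":-0.008,"spin":0},{"gripper":0.045,"tx":0.011,"ty":0.001,"tz":0,"spin":0},{"gripper":0.045,"tx":0.018,"ty":0.001,"tz":0,"spin":0},{"gripper":0.045,"tx":0.022,"ty":0.001,"tz":0,"spin":0},{"gripper":0.045,"tx":0.022,"ty":0.001,"tz":0,"spin":0},{"gripper":0.045,"tx":0.022,"ty":0.001,"tz":0,"spin":0},{"gripper":0.045,"tx":0.022,"ty":0.001,"tz":0,"spin":0}]' >/dev/null && python3 st.py && python3 -m inch '[{"gripper":0.045,"tx":0.022,"ty":0.001,"tz":0,"spin":0},{"gripper":0.045,"tx":0.022,"ty":0.001,"tz":0,"spin":0},{"gripper":0.045,"tx":0.022,"ty":0.001,"tz":0,"spin":0},{"gripper":0.045,"tx":0.022,"ty":0.001,"tz":0,"spin":0},{"gripper":0.045,"tx":0.022,"ty":0.001,"tz":0,"spin":0},{"gripper":0.045,"tx":0.018,"ty":0.001,"tz":0,"spin":0},{"gripper":0.045,"tx":0.012,"ty":0,"tz":0,"spin":0},{"gripper":0.045,"tx":0.006,"ty":0,"tz":0,"spin":0}]' >/dev/null; python3 st.py; python3 - <<'E'
from h import *
f=grab_frame("wrist");save("w10",f,s=1.5)
g=grab_frame("scene");save("s10",g,(90,230,220,400),4)
m=masks_of("wrist","tile")
for q in m[:2]:
    ys,xs=np.where(q["pixels"]);print(q["conf"],q["centre"],xs.min(),xs.max(),ys.min(),ys.max())
print(proj(f,[[563,133,8],[563,198,8]]))
E
```

```text
t 33.15 [535.4  -8.1 155. ] yaw 81.35 Ftool x,y [-0.1 -0.4] Fz -0.5 T [ 0.004 -0.041 -0.064] op 52.9
t 33.95 [563.2 134.8 154.9] yaw 81.4 Ftool x,y [-0.3 -1. ] Fz -1.7 T [ 0.036  0.006 -0.01 ] op 52.9
0.92 [160.5, 247.0] 188 318 108 222
[[251.68497034 179.18402577]
 [242.49064409 119.88483365]]
```

View pics/w10.png

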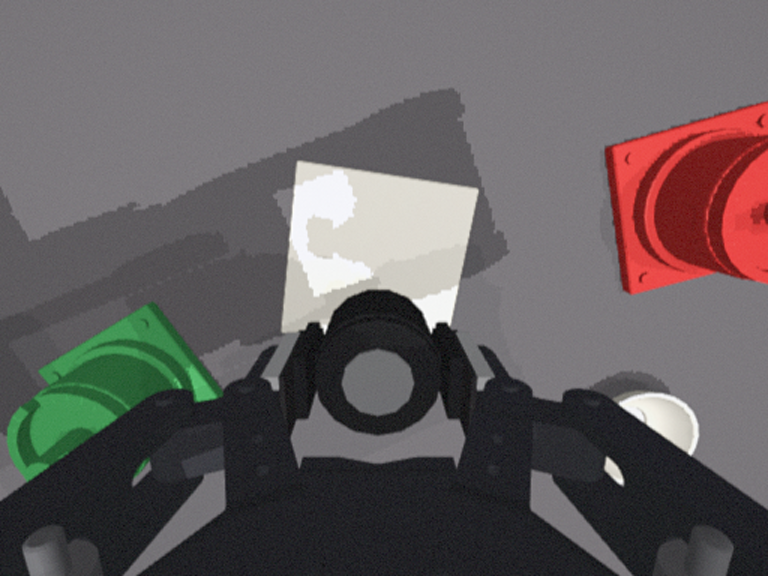

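View pics/s10.png

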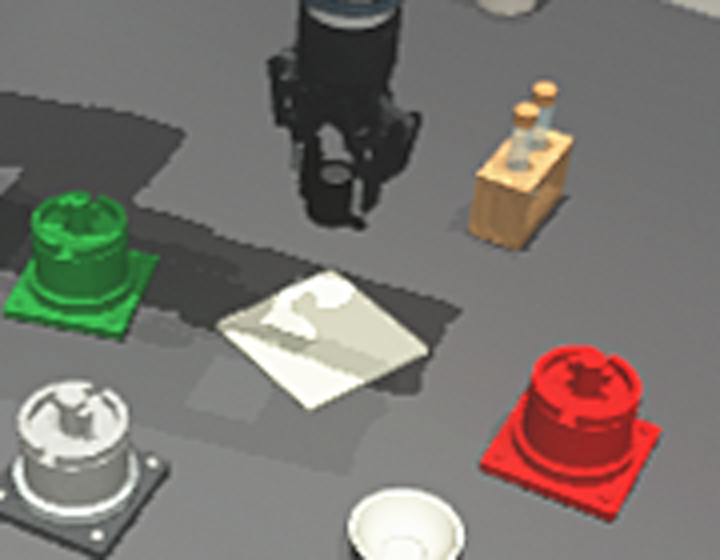

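The wrist view shows the tile with corners at (297,160), (478,188) and (282,332) in the 1.5× picture; I locate the centre from the first two and check it against the third.

```bash
python3 - <<'E'
from h import *
f=grab_frame("wrist")
a,b,c=[back(f,u/1.5,v/1.5,8) for u,v in((297,160),(478,188),(282,332))]
print(a,b,c,np.linalg.norm(a-b),np.linalg.norm(a-c))
d=(b-a)[:2];n=np.array([d[1],-d[0]])
print((a+b)[:2]/2+n/2,(b+c)/2)
s=sense();p=s["eef_pos"][:2];y=s["tcp_rot"][2];print(s["eef_pos"])
e=(a+b)[:2]/2+n/2-p;print("tx",e@[np.cos(y),np.sin(y)],"ty",e@[np.sin(y),-np.cos(y)])
E
```

```text
[519.09338415 216.77111897   8.        ] [641.8509466  178.95859479   8.        ] [481.66797361  92.8488429    8.        ] 128.44923558632868 129.4503451573264
[561.56590328 136.48607566] [561.7594601  135.90371884   8.        ]
[562.92929054 133.05663192 154.8815055 ]
tx 3.1848843071739976 ty -1.8645163191225922
```

Tile centre is (561.6,136.2), sides 128–129 mm (130 given). The touch-down TCP height is about 20.6. Fast descent to about 30, then creep.

```bash
python3 -m inch '[{"gripper":0.045,"tx":0.003,"ty":-0.001,"tz":0.008,"spin":0},{"gripper":0.045,"tx":0,"ty":0,"tz":0.016,"spin":0},{"gripper":0.045,"tx":0,"ty":0,"tz":0.020,"spin":0},{"gripper":0.045,"tx":0,"ty":0,"tz":0.020,"spin":0},{"gripper":0.045,"tx":0,"ty":0,"tz":0.020,"spin":0},{"gripper":0.045,"tx":0,"ty":0,"tz":0.018,"spin":0},{"gripper":0.045,"tx":0,"ty":0,"tz":0.014,"spin":0},{"gripper":0.045,"tx":0,"ty":0,"tz":0.008,"spin":0}]' >/dev/null && python3 st.py && python3 -m inch '[{"gripper":0.045,"tx":0,"ty":0,"tz":0.002,"spin":0},{"gripper":0.045,"tx":0,"ty":0,"tz":0.002,"spin":0},{"gripper":0.045,"tx":0,"ty":0,"tz":0.001,"spin":0},{"gripper":0.045,"tx":0,"ty":0,"tz":0.001,"spin":0},{"gripper":0.045,"tx":0,"ty":0,"tz":0.001,"spin":0},{"gripper":0.045,"tx":0,"ty":0,"tz":0,"spin":0},{"gripper":0.045,"tx":0,"ty":0,"tz":0,"spin":0},{"gripper":0.045,"tx":0,"ty":0,"tz":0,"spin":0}]' >/dev/null; python3 st.py
```

```text
t 34.95 [561.9 136.2  29.5] yaw 81.31 Ftool x,y [-0.1 -0.5] Fz -1.5 T [-0.    -0.027  0.005] op 52.9
t 35.75 [562.7 136.7  24.1] yaw 81.34 Ftool x,y [0.9 0.6] Fz -0.9 T [0.002 0.061 0.002] op 53.0
```

```bash
python3 -m inch '[{"gripper":0.045,"tx":0,"ty":0,"tz":0.0005,"spin":0},{"gripper":0.045,"tx":0,"ty":0,"tz":0.0005,"spin":0},{"gripper":0.045,"tx":0,"ty":0,"tz":0.0005,"spin":0},{"gripper":0.045,"tx":0,"ty":0,"tz":0.0005,"spin":0},{"gripper":0.045,"tx":0,"ty":0,"tz":0,"spin":0},{"gripper":0.045,"tx":0,"ty":0,"tz":0,"spin":0},{"gripper":0.045,"tx":0,"ty":0,"tz":0,"spin":0},{"gripper":0.045,"tx":0,"ty":0,"tz":0,"spin":0}]' >/dev/null && python3 st.py && python3 -m inch '[{"gripper":0.045,"tx":0,"ty":0,"tz":0.0004,"spin":0},{"gripper":0.045,"tx":0,"ty":0,"tz":0.0004,"spin":0},{"gripper":0.045,"tx":0,"ty":0,"tz":0.0004,"spin":0},{"gripper":0.045,"tx":0,"ty":0,"tz":0,"spin":0},{"gripper":0.045,"tx":0,"ty":0,"tz":0,"spin":0},{"gripper":0.045,"tx":0,"ty":0,"tz":0,"spin":0},{"gripper":0.045,"tx":0,"ty":0,"tz":0,"spin":0},{"gripper":0.045,"tx":0,"ty":0,"tz":0,"spin":0}]' >/dev/null; python3 st.py
```

```text
t 36.55 [562.6 136.7  22. ] yaw 81.34 Ftool x,y [-0.1  0.1] Fz -1.6 T [ 0.012 -0.024  0.071] op 52.6
t 37.35 [562.6 136.7  20.8] yaw 81.34 Ftool x,y [-0.4  0.2] Fz -0.9 T [ 0.015 -0.024  0.028] op 53.0
```

```bash
python3 -m inch '[{"gripper":0.045,"tx":0,"ty":0,"tz":0.0003,"spin":0},{"gripper":0.045,"tx":0,"ty":0,"tz":0.0003,"spin":0},{"gripper":0.045,"tx":0,"ty":0,"tz":0.0003,"spin":0},{"gripper":0.045,"tx":0,"ty":0,"tz":0,"spin":0},{"gripper":0.045,"tx":0,"ty":0,"tz":0,"spin":0},{"gripper":0.045,"tx":0,"ty":0,"tz":0,"spin":0},{"gripper":0.045,"tx":0,"ty":0,"tz":0,"spin":0},{"gripper":0.045,"tx":0,"ty":0,"tz":0,"spin":0}]' >/dev/null; python3 st.py
```

```text
t 38.15 [562.7 136.6  20.6] yaw 81.33 Ftool x,y [-1.4 -2.3] Fz 8.4 T [-0.063  0.472 -0.   ] op 52.6
```

Touch-down felt (Fz 8.4 N at TCP 20.6, as predicted). I open gradually, following the pads' upward swing slightly so the cap is not dragged up.

```bash
python3 -m inch '[{"gripper":0.055,"tx":0,"ty":0,"tz":0.0002,"spin":0},{"gripper":0.057,"tx":0,"ty":0,"tz":0.0003,"spin":0},{"gripper":0.059,"tx":0,"ty":0,"tz":0.0003,"spin":0},{"gripper":0.061,"tx":0,"ty":0,"tz":0.0003,"spin":0},{"gripper":0.064,"tx":0,"ty":0,"tz":0.0003,"spin":0},{"gripper":0.067,"tx":0,"ty":0,"tz":0,"spin":0},{"gripper":0.070,"tx":0,"ty":0,"tz":0,"spin":0},{"gripper":0.074,"tx":0,"ty":0,"tz":0,"spin":0}]' 20 >/dev/null; python3 st.py;  python3 -m inch '[{"gripper":0.080,"tx":0,"ty":0,"tz":0,"spin":0},{"gripper":0.085,"tx":0,"ty":0,"tz":0,"spin":0},{"gripper":0.085,"tx":0,"ty":0,"tz":0,"spin":0},{"gripper":0.085,"tx":0,"ty":0,"tz":0,"spin":0},{"gripper":0.085,"tx":0,"ty":0,"tz":0,"spin":0},{"gripper":0.085,"tx":0,"ty":0,"tz":0,"spin":0},{"gripper":0.085,"tx":0,"ty":0,"tz":0,"spin":0},{"gripper":0.085,"tx":0,"ty":0,"tz":0,"spin":0}]' 20 >/dev/null; python3 st.py; python3 - <<'E'
from h import *
f=grab_frame("wrist");save("w11",f,s=1.5)
g=grab_frame("scene");save("s11",g,(90,230,220,400),4)
E
```

```text
t 38.95 [562.7 136.7  18.6] yaw 81.34 Ftool x,y [-0.5  0. ] Fz 0.1 T [ 0.049 -0.002  0.023] op 73.8
t 39.75 [562.6 136.7  18.5] yaw 81.34 Ftool x,y [-0.3 -0.3] Fz 0.5 T [ 0.04  -0.028  0.051] op 84.7
```

View pics/w11.png

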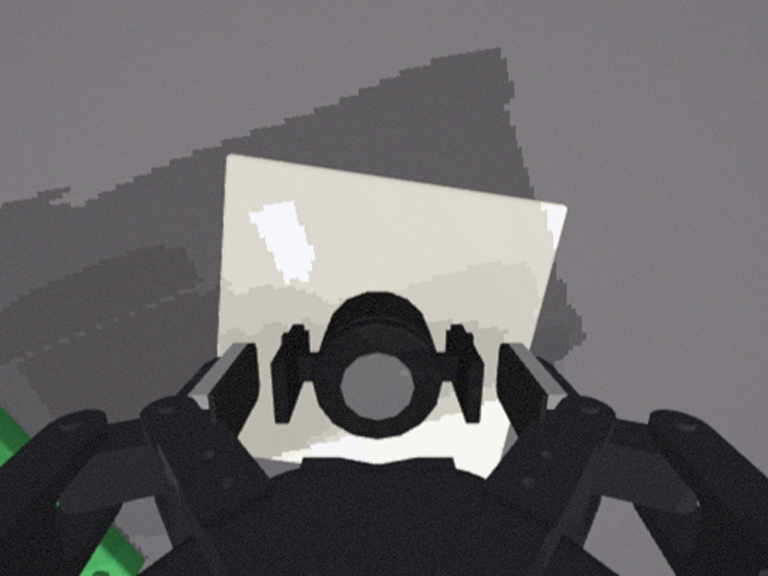

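View pics/s11.png

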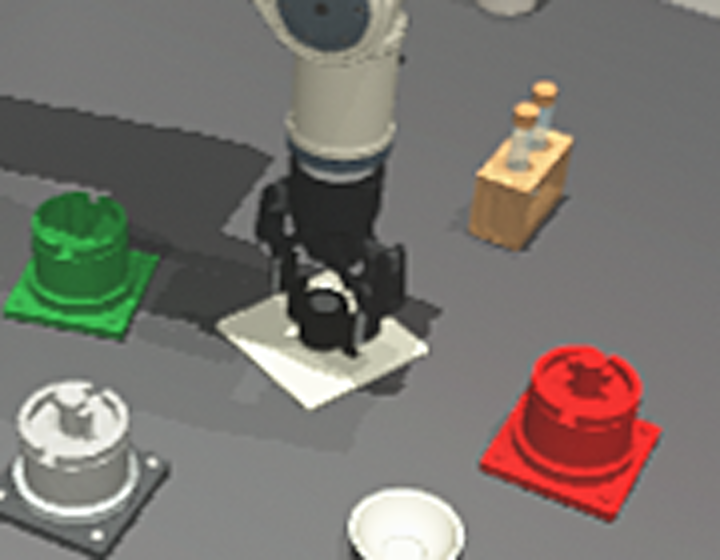

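The cap stands upright on the tile, tabs sprung out, clear of both fingers (gaps 258–274 and 480–498). Withdrawing straight up.

```bash
python3 -m inch '[{"gripper":0.085,"tx":0,"ty":0,"tz":-0.006,"spin":0},{"gripper":0.085,"tx":0,"ty":0,"tz":-0.015,"spin":0},{"gripper":0.085,"tx":0,"ty":0,"tz":-0.025,"spin":0},{"gripper":0.085,"tx":0,"ty":0,"tz":-0.03,"spin":0},{"gripper":0.085,"tx":0,"ty":0,"tz":-0.03,"spin":0},{"gripper":0.085,"tx":0,"ty":0,"tz":-0.03,"spin":0},{"gripper":0.085,"tx":0,"ty":0,"tz":-0.02,"spin":0},{"gripper":0.085,"tx":0,"ty":0,"tz":0,"spin":0}]'; python3 -m inch '[{"gripper":0.085,"tx":-0.02,"ty":0,"tz":0,"spin":0},{"gripper":0.085,"tx":-0.03,"ty":0,"tz":0,"spin":0},{"gripper":0.085,"tx":-0.03,"ty":0,"tz":0,"spin":0},{"gripper":0.085,"tx":-0.02,"ty":0,"tz":0,"spin":0},{"gripper":0.085,"tx":0,"ty":0,"tz":0,"spin":0},{"gripper":0.085,"tx":0,"ty":0,"tz":0,"spin":0},{"gripper":0.085,"tx":0,"ty":0,"tz":0,"spin":0},{"gripper":0.085,"tx":0,"ty":0,"tz":0,"spin":0}]'; python3 - <<'E'
from h import *
f=grab_frame("wrist");save("w12",f,s=1.5)
g=grab_frame("scene");save("s12",g,(80,320,150,450),2.5)
t=grab_frame("top")
for n,F in(("wrist",f),("top",t)):
    for q in masks_of(n,"cap")[:2]: print(n,q["conf"],q["centre"],back(F,q["centre"][1],q["centre"][0],40))
for nm in("dish","bulb","tube_rack","ring_clamp"): print(nm,[(round(q["conf"],2),np.round(q["centre"])) for q in masks_of("top",nm)[:2]])
E
```

```text
clock: 40.65
eef_pos: [564.7, 137.1, 179.0]
tcp_rot: [3.135, -0.003, 1.42]
contact_force: [0.3, -1.2, 0.7]
opening: 0.996
clock: 41.45
eef_pos: [547.7, 38.6, 174.4]
tcp_rot: [-3.142, -0.0, 1.421]
contact_force: [-1.0, 0.9, -1.5]
opening: 0.995
wrist 0.6 [82.5, 253.1] [563.73932318 135.31376953  40.        ]
wrist 0.32 [295.4, 243.1] [ 515.9997371  -101.66355179   40.        ]
top 0.6 [184.8, 188.6] [552.45481105 134.54596384  40.        ]
dish [(0.85, array([128., 236.]))]
bulb [(0.61, array([212., 335.]))]
tube_rack [(0.8, array([172., 114.]))]
ring_clamp [(0.85, array([125., 318.]))]
```

View pics/w12.png

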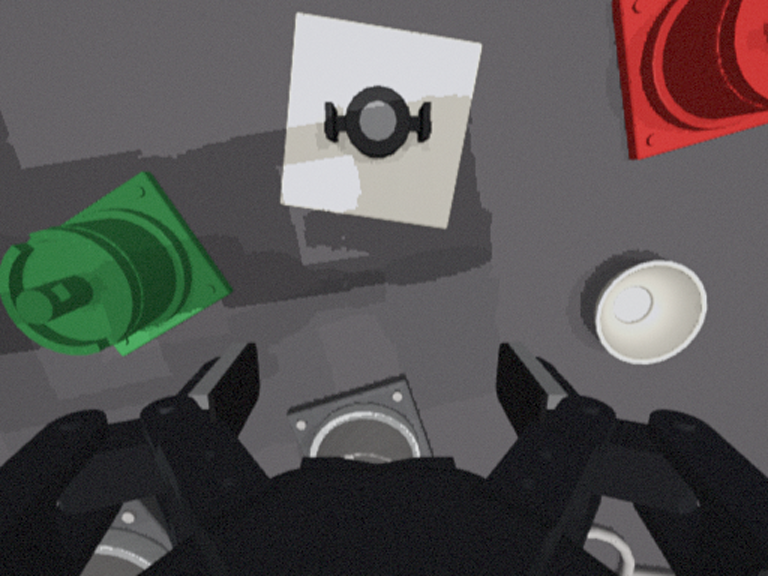

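View pics/s12.png

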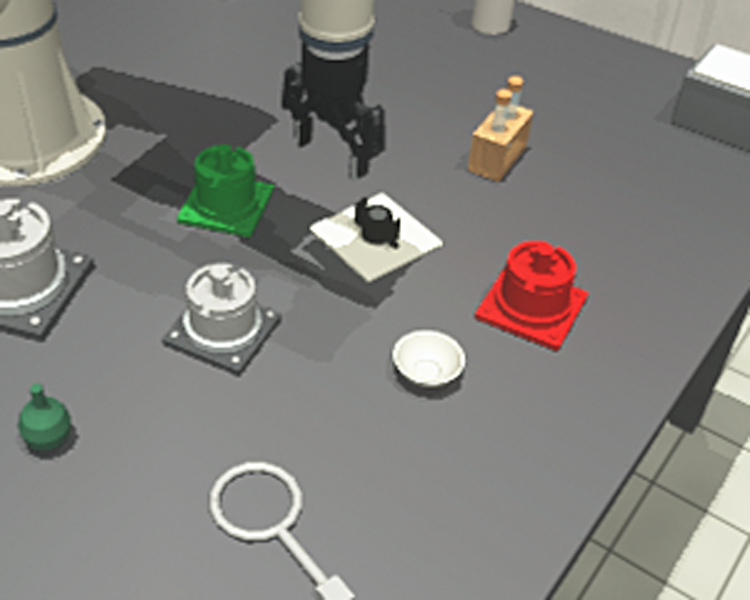

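The cap is upright near the tile's middle (wrist picture, 378,121), the canister is in its holder and the bystanders are in place. Handing in.

```bash
python3 -c "
from rig import *
s=sense();print(s['clock'],s['qvel'].round(4),s['contact_force'].round(1));print(sign_off())"
```

```text
41.9 [-0.0021 -0.0015  0.0005 -0.0005  0.0004  0.0003] [ 0.3 -0.5  0.1]
the job is handed in; nothing more can be done
None
```

The cap is off the canister and standing upright on the white tile, released. I handed the job in at 41.9 s of the 70 s allowed; no verdict was reported.

**What I did:**
- I used the smaller of the two grey holders, the one with the black cap, and squeezed both tabs fully in (opening about 53 mm).
- I turned the cap about 74° anticlockwise until torque built up at the stop, peaking at 0.45 N m against the 0.6 N m at which the canister gives way.
- I eased back 5.3°, which is about 3° clear of the stop, and lifted the cap off with about 1 N.
- I set it down with about 8 N of measured force, opened the fingers gradually and withdrew upward.

**Last checks:**
- **Cap position:** the wrist camera puts the cap at about (564, 135), 2 to 3 mm from the tile centre I measured at (562, 136).
- **Canister:** in the pictures it still stands in its holder. I could not read its twist and lift directly; the rim notch had not turned at 57°, and the torque and lift forces stayed below the limits.
- **Bystanders:** nothing went near the dish, bulb, rack or clamp, and they look unmoved.

**Disagreements:**
- The top camera put the cap about 11 mm short in x. It was also several mm short of the wrist camera before the grasp, so I trusted the wrist view.
- The network's centre for the ring clamp in the top picture moved 9 rows between the first and last picture. The arm never went near the clamp, so I took this as mask scatter, but I did not settle it.

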